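# Set up the sample carousel for the next run

## Robot

A 7-joint arm with a two-finger parallel gripper is mounted at the origin on the work surface. World frame = base frame: x ahead of the robot, y to its left, z up, the work surface at z = 0. Lengths are in m, angles in rad, forces in N, time in s.
With the tool pointing down it reaches from about 0.35 to 0.9 m from the base axis. Payload 8.1 kg.
Tool frame: the origin (TCP) lies midway between the tips of the shut fingers; the grasp point (between the pads) lies 19 mm behind it; z points along the fingers, x is the direction in which the jaws open and shut, and the axes are right-handed (so a half turn about z gives the same grasp; the last joint's range is limited). The gripper opens to 92 mm and grips with 3 to 60 N. Pads are 19 mm wide; open, the fingers measure 130 mm over their backs; the gripper's body (75 mm by 190 mm) begins 47 mm behind the grasp point.
Start: joints at [1.205, 0.434, 0.025, 1.573, -0.012, 1.134, -0.075], TCP at [0.162, -0.604, 0.227] pointing down, gripper open.
Joint ranges: [-2.62, 2.62], [-0.44, 2.09], [-1.27, 1.32], [0.08, 2.57], [-1.32, 4.46], [0.12, 2], [-2.74, 2.74]. Speed limits (rad/s): [2.22, 2.22, 3.01, 3.01, 3.14, 3.14, 3.14].

## Interface

Orientations are given as a rotation vector (axis times angle).
In Python, from cell import arm gives the robot as it stands. The module is installed in compiled form; this text tells all that it offers.
- The arm moves only by the tool play_rows, never from a script. Its argument "motion" is a list of rows, each a list of 7 numbers: the gripper's target within -1 to 1 (fully open at 1, half-way at 0, shut at -1), then the shift along the tool's x, y, z in mm, then the turn, a rotation vector about the tool's x, y, z in rad. In form: [[claw, tx, ty, tz, ax, ay, az], ...]. A call has 1 to 10 rows; each row is the pose to reach, as a shift and turn from the pose measured when the call began, along the tool's axes at that moment; what a row does not reach only later rows make up. A row lasts 1/10 s, in which the tool goes at most 50 mm and 8.59 degrees, less where a joint would pass 70% of its speed; a pose out of reach is approached as far as the arm can. A call with a gripper value outside its range is refused whole. The fingers move at their own pace and stop on an object; "force" is the grip in N (left out, the last holds). Time passes only in rows, so rows that repeat a pose let the fingers close. It gives the time, the measured TCP pose, the force and the opening at its end, in the units of the state.
- arm.observe(): the state, without advancing time (a new reading comes with each control period).
- arm.get_image(name): name is "scene" or "top" or "wrist"; returns a dict with "img" (480x640x3 uint8, blue, green, red), "depth" (480x640 float32, m along the optical axis (not along the pixel's ray), 0 where there is no reading), "K" (3x3 intrinsics, pixels), "rvec" (rotation vector, rad) and "tvec" (3), from world to camera coordinates, as OpenCV has them. Camera axes: x right, y down, z forward; pixel columns grow to the right and rows downward; lengths in m; the calibration is good to about 2 mm. A picture is of the moment at which its call begins.
- arm.sign_off(): hands the job in, once; it reports no verdict.
Trained networks look in a picture, given as the dict that the camera call returned (one of the last four; its "shot" number tells which), for a name from the list of things; names that differ only in an ending like _2 or _b are one class to them, and where a whole thing is asked for, a point or a joint stands for the part that bears it (a point fixed in the world has none). Each returns a list of dicts, best first, with "score" (0 to 1); they miss things now and then, are a little off and sometimes report something else, mostly with a low value. They report only what shows in the picture. A call takes as long as a camera call. They do not tell look-alikes from the thing itself.
- arm.look_for(picture, query): "box" ([left, top, width, height] as shares, 0 to 1, of the picture: columns of its width, rows of its height, round what is visible of it).
The state is a dict: "clock": time; "joints": joint angles; "dq": joint speeds; "joint_efforts": joint torques, N m; "position": TCP position; "ee_rot": TCP orientation; "force": force on the tool from outside, world axes, zero at the start; "ft_torque": the same for the moment, N m; "width": opening from 0.0 (shut) to 1.0 (fully open).
Only numpy, scipy, OpenCV 4.12 (cv2) and the standard library are available. Lean on these libraries where they do the work, as an engineer would, in place of code of your own. Each camera call takes 0.05 s, during which the arm holds its last target. There are 200 camera calls.

## Task

Get the extraction station ready for its next run: first turn the selector knob to the one-pip position (load), and with it there drop the used cartridge from the carousel into the waste bin, turn the carousel until the notch in its rim squarely faces the ridge on the pedestal, and stand every reagent pot upright in its own cell of the four-cell tray. When all that is done, turn the selector to the three-pip position (run), and leave the bottle, glove box and beaker alone.

Things in the scene. Friction and masses are not known exactly. Their poses are not given: they have to be found in the camera images.
- carousel (a joint): The carousel: an aluminium disc 200 mm across, 16 mm thick, turning on a vertical axis on a round white pedestal. It turns without end either way and stays where it is left (friction about 0.12 N m, some 1.5 N at a stud); pushing a stud sideways with a closed fingertip turns it. Value in rad: 0 or any multiple of 2 pi when the notch faces the ridge; grows anticlockwise seen from above.
- carousel_centre (a point): Centre of the carousel at the disc's top face, 68 mm above the table. Six upright steel studs (14 mm in diameter, 25 mm tall, tops 93 mm above the table) stand on the disc on a circle of radius 78 mm, 60 degrees apart; the two nearest the notch are 30 degrees either side of it. The pedestal is 256 mm across and 48 mm high.
- notch (a point): The notch: a gap 21 mm wide and 16 mm deep in the carousel's rim, dark underneath. This point is the middle of its mouth, at radius 100 mm, at the disc's top face.
- mark (a point): The place where the notch's mouth must come: at radius 100 mm, right in front of the black ridge (20 x 8 mm, level with the disc within 2 mm) that stands on the pedestal just outside the disc and points to its axis. Fixed to the pedestal.
- selector (a joint): Three-position selector knob on a vertical axis on a grey console. Rows of white pips on the console: one (load), two (standby, middle), three (run). Value in rad: -0.7 at one pip, 0 at two, +0.7 at three (stops at +-0.76); grows clockwise seen from above. It snaps into the nearest detent when let go; turning takes up to 0.1 N m. A white line marks the pointer end of the bar.
- selector_grip (a point): On the selector's axis at the height to grip its black bar, 74 mm above the table. The bar is 56 mm long, 14 mm wide, its top 92 mm above the table, on a disc 54 mm across whose top is at 50 mm. The console is 130 x 130 x 45 mm. Axes: the console's; x points to the two pips. At value 0 the bar lies along this x, its pointer end at +x; these axes do not turn with the knob.
- cartridge_c (a point): Centre of the used cartridge: a white block 90 mm long (its x), 30 mm wide (its y) and 40 mm high, with a row of six black wells on top; 70 g. It lies on the carousel's disc among the studs.
- bin_in (a point): Centre of the inner floor of the waste bin, an open steel box 130 x 130 mm outside, 75 mm high, walls and floor 4 mm. Fixed. The cartridge may be dropped in from just above.
- tray_in (a point): Centre of the inner floor (5 mm above the table) of the reagent tray: grey, 166 x 166 mm, walls 12 mm high and 5 mm thick, divided by a cross into four square cells 75 mm wide. Cell centres lie at x, y = +-40 mm from this point in its own axes. Fixed.
- pot0_c (a point): Centre (half-way up) of reagent pot 0: a white plastic pot with lid, 50 mm in diameter, 56 mm tall, about 90 g, z up when standing. All pots are alike; two to four are present, and they start on a blue paper-thin pad.
- pot1_c (a point): Centre (half-way up) of reagent pot 1: a white plastic pot with lid, 50 mm in diameter, 56 mm tall, about 90 g, z up when standing. All pots are alike; two to four are present, and they start on a blue paper-thin pad.
- pot2_c (a point): Centre (half-way up) of reagent pot 2: a white plastic pot with lid, 50 mm in diameter, 56 mm tall, about 90 g, z up when standing. All pots are alike; two to four are present, and they start on a blue paper-thin pad.
- pot3_c (a point): Centre (half-way up) of reagent pot 3: a white plastic pot with lid, 50 mm in diameter, 56 mm tall, about 90 g, z up when standing. All pots are alike; two to four are present, and they start on a blue paper-thin pad.
- bottle: Bystander: tall amber bottle, 68 mm in diameter, 170 mm tall; origin under its centre. Leave alone.
- glove_box: Bystander: small white box of gloves, 120 x 110 x 75 mm, with a slot in the lid; origin under its centre. Leave alone.
- beaker: Bystander: glass beaker, 70 mm across, 90 mm tall; origin under its centre. Leave alone.
There are look-alikes about, which are no part of the job. Leave any green or turquoise look-alike of the part that bears cartridge_c alone.

How it is judged:
By the outcome, as a careful person would: the job done as asked, in the order asked, and still so for the second after the job is handed in, with the robot touching nothing.
Of pot0, pot1, pot2, pot3 only 2 to 4 are there at a start; the rules pass over those that are not, and their reading is None.
At some moment in a run one of pot0, pot1, pot2, pot3 may be knocked a few centimetres aside while the robot is not near it.
It also fails if it takes over 210 s, if anything falls off the work surface, if the arm or the gripper's body presses on something with over 40 N, if the wrist force passes 120 N, or if a joint passes its speed limit or range.

## Working session

There is one attempt and no reset: what is moved stays moved. The work goes in short steps, Python scripts to look and compute and a tool call to move; the robot and the scene stay as the last step left them, time stands still between calls to the robot, and variables do not carry over. Pictures are saved under pics/ and viewed, on a budget of 14 in all, crops included, one or two more only if the job needs it, and the job is handed in when it is done.

Besides the shell and the picture viewer there is one more tool, called as name([rows], argument=value, ...), one row to a line, values as JSON. play_rows: Moves the arm, as the interface text tells. Its arguments: {"type":"object","properties":{"motion":{"type":"array"},"force":{"type":"number"}},"required":["motion"]}

```bash
mkdir -p pics
cat > h.py <<'E'
import numpy as np, cv2
from cell import arm
def world(d,u,v,z=None):
    R=cv2.Rodrigues(np.array(d["rvec"],float))[0];t=np.array(d["tvec"],float).ravel()
    r=np.linalg.inv(d["K"])@np.array([u,v,1.])
    if z is None:
        p=r*float(d["depth"][int(round(v)),int(round(u))]); return R.T@(p-t)
    c=-R.T@t; w=R.T@r; return c+w*(z-c[2])/w[2]
def cloud(d):
    R=cv2.Rodrigues(np.array(d["rvec"],float))[0];t=np.array(d["tvec"],float).ravel()
    v,u=np.mgrid[:480,:640]; K=np.linalg.inv(d["K"])
    r=np.stack([u,v,np.ones_like(u)],-1)@K.T
    p=r*d["depth"][...,None]; w=(p-t)@R; w[d["depth"]<=0]=np.nan; return w
def proj(d,p):
    return cv2.projectPoints(np.array(p,float).reshape(-1,3),np.array(d["rvec"],float),np.array(d["tvec"],float),np.array(d["K"],float),None)[0].reshape(-1,2)
def rot(): 
    return cv2.Rodrigues(np.array(arm.observe()["ee_rot"],float))[0]
def ortho(d,cx,cy,z,half=.15,n=600):
    "rectified view of the plane z: column=+x, row=-y"
    g=np.linspace(-half,half,n); X,Y=np.meshgrid(cx+g,cy-g)
    q=proj(d,np.stack([X,Y,np.full_like(X,z)],-1)).reshape(n,n,2).astype(np.float32)
    return cv2.remap(d["img"],q[...,0],q[...,1],cv2.INTER_LINEAR)
def to(x,y,z,yaw=None,dz=None):
    "shift in tool axes mm and yaw of tool x in world"
    s=arm.observe();R=rot();d=R.T@(np.array([x,y,z])-s["position"])*1000
    return d.round(1)
def st():
    s=arm.observe();R=rot()
    print("t%.2f"%s["clock"],"p",np.round(s["position"],4),"yawx %.1f"%np.degrees(np.arctan2(R[1,0],R[0,0])),"z",R[:,2].round(3),"F",np.round(s["force"],1),"w %.3f"%s["width"],"q",np.round(s["joints"],2))
E
python3 - <<'E'
from h import *
st()
names="carousel selector cartridge_c bin_in tray_in pot0_c bottle glove_box beaker notch".split()
for c in ["scene","top"]:
    d=arm.get_image(c); cv2.imwrite(f"pics/{c}0.png",d["img"])
    np.save(f"{c}.npy",d,allow_pickle=True)
    for n in names:
        try:
            for r in arm.look_for(d,n)[:6]:
                b=np.array(r["box"])*[640,480,640,480]; u,v=b[0]+b[2]/2,b[1]+b[3]/2
                print(c,n,round(r["score"],2),b.round(),world(d,u,v).round(3))
        except Exception as e: print(n,e)
E
```

```text
t0.00 p [ 0.1622 -0.603   0.2259] yawx -74.9 z [-0.001  0.002 -1.   ] F [0.7 1.  0.1] w 1.000 q [ 1.21  0.44  0.02  1.57 -0.01  1.13 -0.08]
scene carousel 0.82 [292. 210.  75.  66.] [ 0.543 -0.002  0.084]
scene selector 0.67 [416. 263.  22.  26.] [0.672 0.209 0.077]
scene cartridge_c 0.93 [313. 219.  28.  40.] [ 0.548 -0.009  0.106]
scene cartridge_c 0.74 [353. 183.  26.  24.] [0.327 0.144 0.036]
scene cartridge_c 0.57 [425. 332.  47.  30.] [0.84  0.211 0.041]
scene bin_in 0.92 [212. 270.  61.  68.] [ 0.641 -0.229  0.006]
scene tray_in 0.64 [396. 200.  74.  50.] [0.442 0.314 0.006]
scene pot0_c 0.63 [176. 221.  22.  28.] [ 0.44  -0.362  0.055]
scene bottle 0.89 [323. 283.  33.  60.] [ 0.773 -0.019  0.119]
scene bottle 0.53 [174. 224.  23.  28.] [ 0.44  -0.367  0.045]
scene bottle 0.29 [396. 199.  71.  52.] [0.451 0.304 0.014]
scene glove_box 0.92 [124. 271.  64.  62.] [ 0.658 -0.41   0.075]
scene beaker 0.9 [475. 235.  32.  38.] [0.63  0.385 0.082]
scene beaker 0.2 [127. 272.  63.  60.] [ 0.663 -0.404  0.077]
scene notch 0.88 [289. 211.  80.  61.] [ 0.543 -0.004  0.089]
top carousel 
[... 274 characters left out ...]
 41.  35.] [0.816 0.206 0.042]
top cartridge_c 0.56 [228. 342.  43.  40.] [0.312 0.136 0.041]
top bin_in 0.58 [383. 160.  70.  71.] [ 0.671 -0.233  0.009]
top pot0_c 0.97 [477. 294.  32.  26.] [ 0.414 -0.366  0.059]
top bottle 0.61 [304. 130.  33.  47.] [ 0.728 -0.013  0.126]
top bottle 0.2 [202. 177.  26.  28.] [0.665 0.209 0.084]
top glove_box 0.79 [473. 177.  63.  63.] [ 0.621 -0.403  0.074]
top glove_box 0.38 [270. 212.  96.  96.] [ 0.51  -0.007  0.109]
top glove_box 0.27 [130. 264.  89.  81.] [0.433 0.304 0.012]
top beaker 0.65 [103. 206.  46.  36.] [0.613 0.42  0.007]
top notch 0.84 [269. 212. 100.  95.] [ 0.512 -0.008  0.11 ]
top notch 0.53 [474. 181.  62.  55.] [ 0.62  -0.403  0.074]
```

Run:
```python
import cv2
a=cv2.imread("pics/top0.png"); cv2.imwrite("pics/top0b.png",cv2.resize(a[90:410,80:560],None,fx=1.66,fy=1.66,interpolation=cv2.INTER_CUBIC))
```

```text
(no output)
```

View pics/top0b.png

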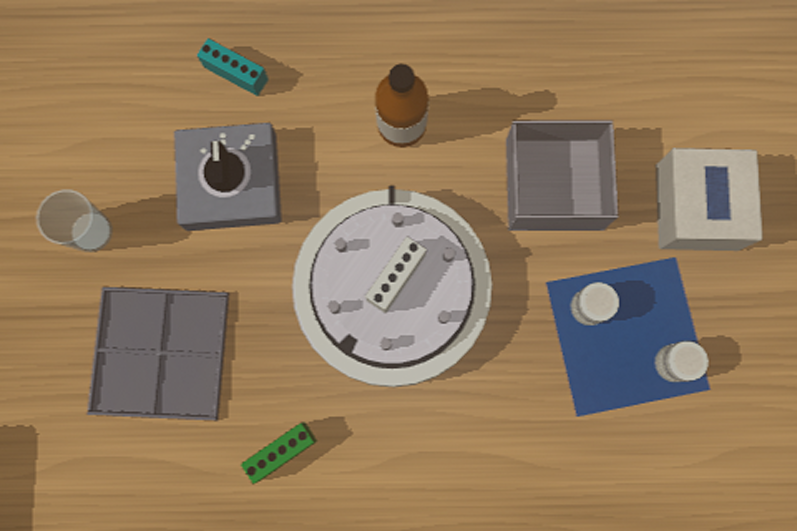

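View pics/scene0.png

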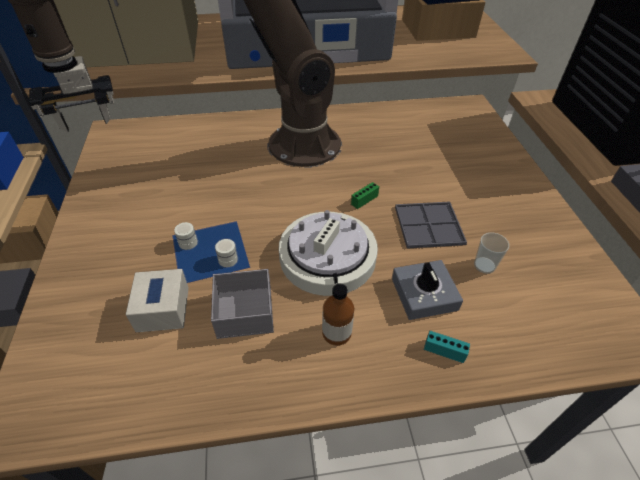

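The top crop shows:
- white used cartridge on the carousel at (397,274)
- green look-alike at (279,453) and turquoise one at (232,66), both on the table and to be left alone
- notch at about (348,346), ridge at (392,195)
- two pots on the blue pad at (598,303) and (686,361)
- tray bottom left, bin upper right, knob at (222,165)

The white cartridge is the target.

Run:
```python
from h import *
d=np.load("top.npy",allow_pickle=True).item(); e=np.load("scene.npy",allow_pickle=True).item()
for nm,D in [("top",d),("scene",e)]:
    w=cloud(D); print(nm)
    def sel(x0,x1,y0,y1,z0,z1):
        m=(w[...,0]>x0)&(w[...,0]<x1)&(w[...,1]>y0)&(w[...,1]<y1)&(w[...,2]>z0)&(w[...,2]<z1); return w[m],m
    def rect(n,p):
        r=cv2.minAreaRect(p[:,:2].astype(np.float32)*1000); print(n,len(p),np.round(r[0],1),np.round(r[1],1),"ang %.1f"%r[2],"med z %.4f"%np.median(p[:,2]))
    p,_=sel(.4,.62,-.12,.1,.100,.12); rect("cart",p)
    p,_=sel(.3,.7,-.2,.2,.040,.056); c=cv2.minEnclosingCircle(p[:,:2].astype(np.float32)*1000);print("ped",np.round(c,1))
    p,m=sel(.38,.62,-.14,.12,.062,.074); c=cv2.minEnclosingCircle(p[:,:2].astype(np.float32)*1000);print("disc",c)
    p,m=sel(.38,.62,-.14,.12,.086,.099); 
    n,l,s,cc=cv2.connectedComponentsWithStats(m.astype(np.uint8))
    for i in range(1,n):
        if s[i,4]>5: print("stud",s[i,4],np.nanmean(w[l==i],0).round(4))
    p,m=sel(.3,.7,-.6,-.2,.050,.064)
    n,l,s,cc=cv2.connectedComponentsWithStats(m.astype(np.uint8))
    for i in range(1,n):
        if s[i,4]>30: rect("pot?",w[l==i])
    p,_=sel(.5,.8,-.32,-.14,.068,.082); rect("bin",p)
    p,_=sel(.55,.78,.1,.33,.040,.047); rect("console",p)
    p,_=sel(.55,.78,.1,.33,.085,.096); rect("bar",p)
    p,_=sel(.3,.58,.2,.45,.008,.02); rect("traywalls",p)
```

```text
top
cart 673 [523.3  -7.9] [30.  90.3] ang 55.3 med z 0.1090Traceback (most recent call last):
  File "<stdin>", line 10, in <module>
    return _wrapfunc(a, 'round', decimals=decimals, out=out)
    return _wrapit(obj, method, *args, **kwds)
    conv = _array_converter(obj)
ValueError: setting an array element with a sequence. The requested array has an inhomogeneous shape after 1 dimensions. The detected shape was (2,) + inhomogeneous part.
```

```bash
cat > m.py <<'E'
from h import *
def measure(D):
    w=cloud(D)
    def sel(x0,x1,y0,y1,z0,z1):
        m=(w[...,0]>x0)&(w[...,0]<x1)&(w[...,1]>y0)&(w[...,1]<y1)&(w[...,2]>z0)&(w[...,2]<z1); return w[m],m
    def rect(n,p):
        if len(p)<5: return
        r=cv2.minAreaRect(p[:,:2].astype(np.float32)*1000); print(n,len(p),np.round(r[0],1),np.round(r[1],1),"ang %.1f"%r[2],"med z %.4f"%np.median(p[:,2]))
    p,_=sel(.4,.62,-.12,.1,.100,.12); rect("cart",p)
    p,_=sel(.3,.7,-.2,.2,.040,.056); c=cv2.minEnclosingCircle(p[:,:2].astype(np.float32)*1000);print("ped",c)
    p,m=sel(.38,.62,-.14,.12,.062,.074); c=cv2.minEnclosingCircle(p[:,:2].astype(np.float32)*1000);print("disc",c)
    p,m=sel(.38,.62,-.14,.12,.086,.099); 
    n,l,s,cc=cv2.connectedComponentsWithStats(m.astype(np.uint8))
    for i in range(1,n):
        if s[i,4]>5: print("stud",s[i,4],np.nanmean(w[l==i],0).round(4))
    p,m=sel(.3,.7,-.6,-.2,.050,.064)
    n,l,s,cc=cv2.connectedComponentsWithStats(m.astype(np.uint8))
    for i in range(1,n):
        if s[i,4]>30: rect("pot?",w[l==i])
    p,_=sel(.5,.8,-.32,-.14,.068,.082); rect("bin",p)
    p,_=sel(.55,.78,.1,.33,.040,.047); rect("console",p)
    p,_=sel(.55,.78,.1,.33,.085,.096); rect("bar",p)
    p,_=sel(.3,.58,.2,.45,.008,.02); rect("traywalls",p)
if __name__=="__main__":
    for n in ["top","scene"]:
        print(n); measure(np.load(n+".npy",allow_pickle=True).item())
    R=rot(); print("to above knob",to(.58,.205,.3),R.round(3).tolist())
E
python3 m.py
```

```text
top
cart 673 [523.3  -7.9] [30.  90.3] ang 55.3 med z 0.1090
ped ((506.7810974121094, 20.071414947509766), 262.2641906738281)
disc ((517.457763671875, -2.526543617248535), 100.23859405517578)
stud 38 [ 0.5943 -0.0106  0.0935]
stud 40 [0.5621 0.0605 0.0933]
stud 35 [ 0.5483 -0.0732  0.0933]
stud 40 [0.4852 0.0685 0.0937]
stud 8 [0.4817 0.009  0.0918]
stud 39 [ 0.4715 -0.065   0.0935]
stud 37 [0.4393 0.0059 0.0941]
pot? 66 [ 652.5 -286.3] [ 2.1 94.7] ang 88.9 med z 0.0576
pot? 187 [ 601.1 -386.9] [159.2  80.1] ang 39.3 med z 0.0564
pot? 55 [ 596.1 -245.1] [86.2  1.9] ang 89.7 med z 0.0564
pot? 444 [ 491.6 -264. ] [48.1 48.4] ang 56.0 med z 0.0571
pot? 463 [ 415.9 -371. ] [48.3 48.9] ang 37.0 med z 0.0572
bin 564 [ 659.9 -225.4] [131.4 129.6] ang 89.5 med z 0.0751
console 2020 [640.8 192.1] [192.4 173.5] ang 4.1 med z 0.0452
bar 182 [669.8 215.5] [56.2 14. ] ang 5.8 med z 0.0925
traywalls 1770 [465.2 313.5] [191.7 218.6] ang 86.6 med z 0.0107
scene
cart 370 [524.3  -7.2] [31.1 92. ] ang 54.7 med z 0.1089
ped ((507.1870422363281, 22.04391098022461), 261.4936218261719)
disc ((517.59252929
[... 188 characters left out ...]
71 -0.0239  0.0923]
stud 32 [ 0.5513 -0.0732  0.0924]
stud 30 [0.5652 0.0611 0.0927]
stud 33 [ 0.5972 -0.0101  0.0921]
pot? 228 [ 416.7 -370.3] [48.4 49. ] ang 19.0 med z 0.0573
pot? 258 [ 492.7 -263.7] [48.4 51.4] ang 89.6 med z 0.0569
pot? 257 [ 655.4 -389.6] [ 78.2 158.8] ang 45.3 med z 0.0572
pot? 149 [ 607.4 -255.6] [ 49.  100.7] ang 31.4 med z 0.0570
bin 568 [ 661.3 -224.6] [130.1 134. ] ang 89.5 med z 0.0748
console 1322 [642.7 192.5] [191.2 175.2] ang 3.0 med z 0.0456
bar 138 [670.6 215.8] [58.6 15.7] ang 2.6 med z 0.0930
traywalls 1017 [439.5 322.3] [204.8 172.6] ang 86.7 med z 0.0106
to above knob [-672.3 -613.3  -73.3] [[0.26, -0.966, 0.0], [-0.966, -0.26, -0.0], [0.0, 0.0, -1.0]]
```

play_rows([
  [0.1,-662,-632,-74,0,0,0],
  [0.1,-662,-632,-74,0,0,0],
  [0.1,-662,-632,-74,0,0,0],
  [0.1,-662,-632,-74,0,0,0],
  [0.1,-662,-632,-74,0,0,0],
  [0.1,-662,-632,-74,0,0,0],
  [0.1,-662,-632,-74,0,0,0],
  [0.1,-662,-632,-74,0,0,0],
  [0.1,-662,-632,-74,0,0,0],
  [0.1,-662,-632,-74,0,0,0],
])

```text
clock: 2.1
position: [0.4017, -0.1642, 0.2676]
ee_rot: [-2.493, 1.912, -0.002]
force: [1.5, -0.8, -0.2]
width: 0.55
```

play_rows([
  [0.1,-300,-286,-32,0,0,0],
  [0.1,-300,-286,-32,0,0,0],
  [0.1,-300,-286,-32,0,0,0],
  [0.1,-300,-286,-32,0,0,0],
  [0.1,-300,-286,-32,0,0,0],
  [0.1,-300,-286,-32,0,0,0],
  [0.1,-300,-286,-32,0,0,0],
  [0.1,-300,-286,-32,0,0,0],
  [0.1,-300,-286,-32,0,0,0],
  [0.1,-300,-286,-32,0,0,0],
])

```text
clock: 3.1
position: [0.6002, 0.2035, 0.299]
ee_rot: [-2.496, 1.905, 0.001]
force: [0.8, -0.1, 0.6]
width: 0.554
```

Run:
```python
from h import *
st(); d=arm.get_image("wrist"); np.save("w1.npy",d,allow_pickle=True); print(proj(d,[.67,.2155,.09]))
R=cv2.Rodrigues(np.array(d["rvec"],float))[0]; print("cam",(-R.T@np.ravel(d["tvec"])).round(3))
o=ortho(d,.67,.2155,.045,.11,480); cv2.imwrite("pics/w1.png",np.hstack([o,cv2.resize(d["img"],(320,240)).repeat(2,0)[:480] if 0 else np.vstack([cv2.resize(d["img"],(320,240)),np.zeros((240,320,3),np.uint8)])]))
```

```text
t3.10 p [0.6002 0.2035 0.299 ] yawx -74.7 z [ 0.     0.001 -1.   ] F [ 0.8 -0.1  0.6] w 0.554 q [-0.09  0.45 -0.49  1.41  0.21  1.33 -1.89]
[[326.6431186  126.21834635]]
cam [0.671 0.223 0.457]
```

View pics/w1.png

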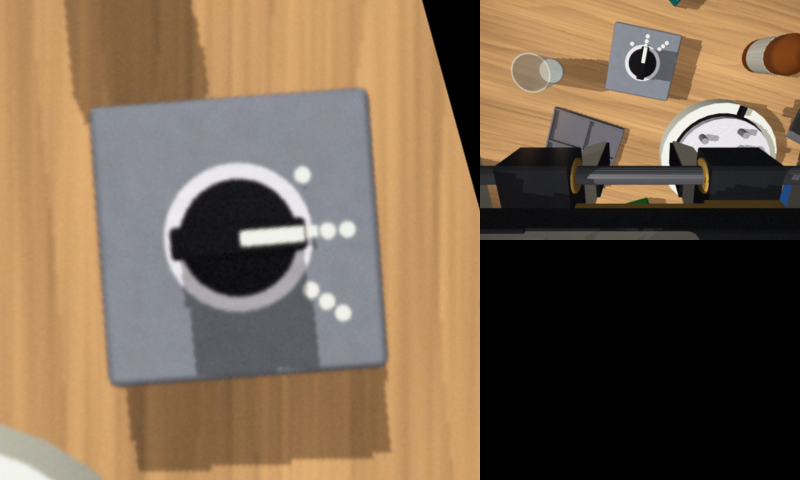

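The rectified view (right is +x, up is +y) shows the knob centred at (239,237), pointer on the two pips. The one pip is at (302,174), so anticlockwise; the three pips are at (327,300).

play_rows([
  [0.1,6.4,-70.8,0,0,0,0.2],
  [0.1,6.4,-70.8,80,0,0,0.2],
  [0.1,6.4,-70.8,130,0,0,0.2],
  [0.1,6.4,-70.8,160,0,0,0.2],
  [0.1,6.4,-70.8,190,0,0,0.2],
  [0.1,6.4,-70.8,220,0,0,0.2],
  [0.1,6.4,-70.8,240,0,0,0.2],
  [0.1,6.4,-70.8,240,0,0,0.2],
])

```text
clock: 3.95
position: [0.6679, 0.2101, 0.0558]
ee_rot: [2.286, -2.146, -0.002]
force: [-1.0, -0.6, -0.1]
width: 0.55
```

```bash
python3 -c "
from h import *
st();print(to(.670,.216,.058))"
```

```text
t3.95 p [0.6679 0.2101 0.0558] yawx -86.4 z [-0.005 -0.004 -1.   ] F [-1.  -0.6 -0.1] w 0.550 q [-0.16  0.75 -0.38  1.5   0.31  0.95 -2.13]
[-5.7 -2.4 -2.3]
```

play_rows([
  [0.1,-5.7,-2.4,-2,0,0,0],
  [-1,-5.7,-2.4,-2,0,0,0],
  [-1,-5.7,-2.4,-2,0,0,0],
  [-1,-5.7,-2.4,-2,0,0,0],
  [-1,-5.7,-2.4,-2,0,0,0],
  [-1,-5.7,-2.4,-2,0,0,0],
], force=25)

```text
clock: 4.55
position: [0.6701, 0.2163, 0.0581]
ee_rot: [2.286, -2.147, -0.002]
force: [0.3, 11.0, 2.1]
width: 0.166
```

play_rows([
  [-1,0,0,0,0,0,-0.14],
  [-1,0,0,0,0,0,-0.28],
  [-1,0,0,0,0,0,-0.42],
  [-1,0,0,0,0,0,-0.56],
  [-1,0,0,0,0,0,-0.7],
  [-1,0,0,0,0,0,-0.7],
  [-1,0,0,0,0,0,-0.7],
])

```text
clock: 5.25
position: [0.6702, 0.2168, 0.0582]
ee_rot: [2.883, -1.239, -0.005]
force: [1.0, 2.1, -0.8]
width: 0.149
```

```bash
python3 -c "
from h import *
st()"
```

```text
t5.25 p [0.6702 0.2168 0.0582] yawx -46.5 z [-0.004 -0.002 -1.   ] F [ 1.   2.1 -0.8] w 0.149 q [-0.07  0.79 -0.55  1.48  0.45  1.01 -1.54]
```

play_rows([
  [0.1,0,0,0,0,0,0],
  [0.1,0,0,0,0,0,0],
  [0.1,0,0,-40,0,0,0],
  [0.1,0,0,-90,0,0,0],
  [0.1,0,0,-140,0,0,-0.14],
  [0.1,10,50,-142,0,0,-0.28],
  [0.1,22,100,-142,0,0,-0.42],
  [0.1,35,150,-142,0,0,-0.56],
  [0.1,48,200,-142,0,0,-0.7],
  [0.1,62,261,-142,0,0,-0.84],
])

```text
clock: 6.25
position: [0.5329, 0.0057, 0.2011]
ee_rot: [3.138, 0.05, -0.007]
force: [0.1, -0.9, 0.2]
width: 0.547
```

play_rows([
  [0.1,0,0,0,0,0,-0.14],
  [0.1,0,0,0,0,0,-0.28],
  [0.1,0,0,0,0,0,-0.42],
  [0.1,0,0,0,0,0,-0.56],
  [0.1,0,0,0,0,0,-0.7],
  [0.1,0,0,0,0,0,-0.84],
  [0.1,0,0,0,0,0,-0.94],
  [0.1,0,0,0,0,0,-0.94],
])

```text
clock: 7.05
position: [0.5327, 0.0053, 0.2009]
ee_rot: [2.777, 1.467, -0.01]
force: [-0.8, 1.4, -0.5]
width: 0.55
```

Run:
```python
from h import *
st(); print(to(.523,-.008,.077))
d=arm.get_image("wrist"); np.save("w2.npy",d,allow_pickle=True)
e=arm.get_image("scene")
k=proj(e,[.67,.216,.07])[0].astype(int)
a=cv2.resize(e["img"][k[1]-30:k[1]+30,k[0]-40:k[0]+40],(400,300),interpolation=cv2.INTER_CUBIC)
cv2.imwrite("pics/w2.png",np.hstack([cv2.resize(d["img"],(400,300)),a]))
```

```text
t7.05 p [0.5327 0.0053 0.2009] yawx 55.7 z [-0.005 -0.003 -1.   ] F [-0.8  1.4 -0.5] w 0.550 q [ 0.66  0.55 -1.11  1.77  0.53  1.17  0.36]
[-15.8  -0.2 124. ]
```

View pics/w2.png

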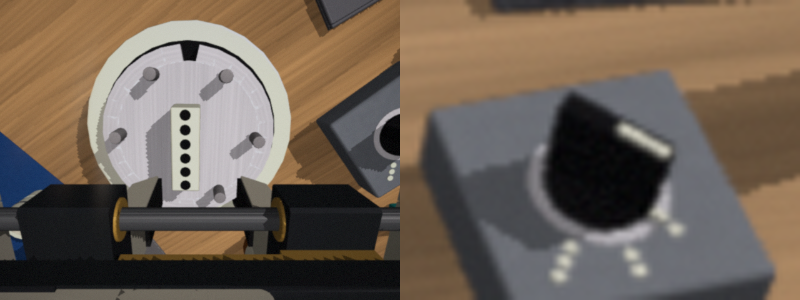

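The left view shows the cartridge under the open jaws, slightly left of centre, with the notch at the top (190,48). The right view shows the knob pointer on the single pip.

play_rows([
  [0.1,-15.8,0,0,0,0,0],
  [0.1,-15.8,0,40,0,0,0],
  [0.1,-15.8,0,70,0,0,0],
  [0.1,-15.8,0,100,0,0,0],
  [0.1,-15.8,0,122,0,0,0],
  [0.1,-15.8,0,122,0,0,0],
  [-1,-15.8,0,122,0,0,0],
  [-1,-15.8,0,122,0,0,0],
  [-1,-15.8,0,122,0,0,0],
  [-1,-15.8,0,122,0,0,0],
], force=20)

```text
clock: 8.15
position: [0.5241, -0.0078, 0.0804]
ee_rot: [2.78, 1.46, -0.006]
force: [-0.3, -0.5, 7.3]
width: 0.329
```

```bash
python3 -c "
from h import *
st();print(to(.661,-.225,.2))"
```

```text
t8.15 p [ 0.5241 -0.0078  0.0804] yawx 55.4 z [-0.003 -0.003 -1.   ] F [-0.3 -0.5  7.3] w 0.329 q [ 0.6   0.67 -0.99  1.92  0.7   0.95  0.23]
[-101.7  235.9 -119.2]
```

play_rows([
  [-1,0,0,-40,0,0,0],
  [-1,0,0,-80,0,0,0],
  [-1,-15,35,-119,0,0,0],
  [-1,-35,80,-119,0,0,0],
  [-1,-55,125,-119,0,0,0],
  [-1,-75,170,-119,0,0,0],
  [-1,-92,215,-119,0,0,0],
  [-1,-101.7,236,-110,0,0,0],
  [-1,-101.7,236,-80,0,0,0],
  [-1,-101.7,236,-40,0,0,0],
])

```text
clock: 9.15
position: [0.6624, -0.2263, 0.1217]
ee_rot: [2.78, 1.456, -0.001]
force: [0.7, 0.2, -1.2]
width: 0.321
```

```bash
python3 -c "
from h import *
st();print(to(.661,-.225,.048))"
```

```text
t9.15 p [ 0.6624 -0.2263  0.1217] yawx 55.3 z [ 0.001 -0.004 -1.   ] F [ 0.7  0.2 -1.2] w 0.321 q [ 0.77  0.84 -0.96  1.43  0.71  1.23  0.7 ]
[ 0.5 -2.1 73.7]
```

play_rows([
  [-1,0.5,-2,35,0,0,0],
  [-1,0.5,-2,72,0,0,0],
  [-1,0.5,-2,72,0,0,0],
  [0.1,0.5,-2,72,0,0,0],
  [0.1,0.5,-2,72,0,0,0],
  [0.1,0.5,-2,72,0,0,0],
  [0.1,0.5,-2,40,0,0,0],
  [0.1,0.5,-2,-10,0,0,0],
  [0.1,0.5,-2,-60,0,0,0],
  [1,0.5,-2,-90,0,0,0],
])

```text
clock: 10.15
position: [0.6625, -0.2236, 0.218]
ee_rot: [2.776, 1.455, 0.007]
force: [0.5, 0.2, 0.9]
width: 0.596
```

Run:
```python
from m import *
st(); d=arm.get_image("top"); np.save("top2.npy",d,allow_pickle=True); measure(d)
w=arm.get_image("wrist"); np.save("w3.npy",w,allow_pickle=True)
o=ortho(d,.517,-.0024,.068,.13,480)
b=ortho(d,.661,-.225,.03,.09,240); c=ortho(d,.44,.31,.005,.12,240)
cv2.imwrite("pics/t2.png",np.hstack([o,np.vstack([b,c])]))
print(to(.492,-.264,.2))
```

```text
t10.15 p [ 0.6625 -0.2236  0.218 ] yawx 55.3 z [ 0.007 -0.004 -1.   ] F [0.5 0.2 0.9] w 0.596 q [ 0.78  0.76 -1.01  1.33  0.64  1.38  0.76]
ped ((506.2937316894531, 20.500717163085938), 262.1603698730469)
disc ((517.3346557617188, -2.1923630237579346), 100.0209732055664)
stud 38 [ 0.5943 -0.0106  0.0935]
stud 40 [0.5621 0.0606 0.0926]
stud 34 [ 0.5483 -0.0733  0.0942]
stud 39 [0.4854 0.0686 0.0936]
stud 40 [ 0.4713 -0.0649  0.0935]
stud 37 [0.4393 0.006  0.0933]
pot? 66 [ 647.  -286.2] [ 2.  82.9] ang 89.3 med z 0.0578
pot? 155 [ 584.4 -394.8] [136.1  65.4] ang 49.1 med z 0.0564
pot? 55 [ 596.1 -243.9] [87.8  1.5] ang 89.6 med z 0.0559
pot? 444 [ 491.  -263.8] [48.2 48.7] ang 47.1 med z 0.0575
pot? 459 [ 415.5 -370.6] [48.5 47.6] ang 39.9 med z 0.0573
bin 484 [ 660.1 -225. ] [130.7 130.1] ang 89.6 med z 0.0749
console 2047 [642.9 191.8] [188.2 174.1] ang 4.0 med z 0.0453
bar 175 [669.6 215.1] [55.1 13.6] ang 44.4 med z 0.0929
traywalls 1756 [465.9 315.5] [196.2 219.4] ang 86.5 med z 0.0107
[-131.1 -118.3   17.6]
```

View pics/t2.png

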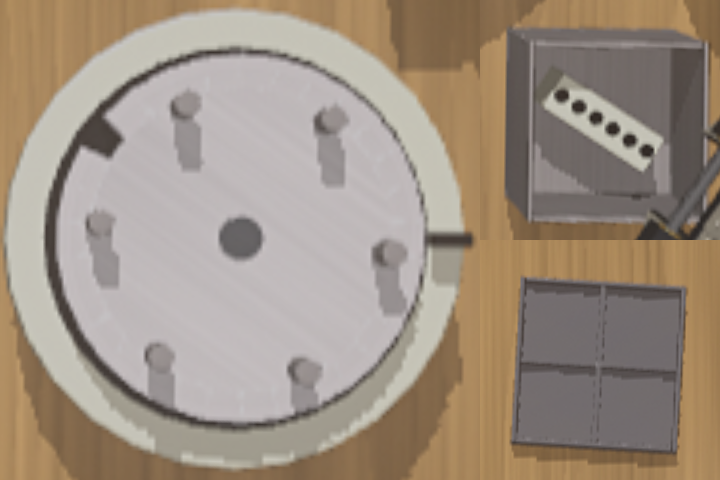

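The carousel view shows the notch at (100,136) and the ridge at (448,239). The bin inset shows the cartridge lying inside, and the tray inset is empty, centred near (599,368).

play_rows([
  [1,-40,-35,10,0,0,0],
  [1,-80,-70,18,0,0,0],
  [1,-115,-105,18,0,0,0],
  [1,-131,-118,30,0,0,0],
  [1,-131,-118,70,0,0,0],
  [1,-131,-118,100,0,0,0],
  [1,-131,-118,100,0,0,0],
])

```text
clock: 10.95
position: [0.4906, -0.2646, 0.1148]
ee_rot: [2.778, 1.454, 0.006]
force: [-0.3, 1.2, 0.7]
width: 1.002
```

Run:
```python
from m import *
st(); 
for c in ["top","wrist"]:
    d=arm.get_image(c); w=cloud(d)
    m=(w[...,2]>.050)&(w[...,2]<.064)&(w[...,0]<.545)&(w[...,0]>.35)&(w[...,1]<-.2)&(w[...,1]>-.45)
    n,l,s,cc=cv2.connectedComponentsWithStats(m.astype(np.uint8))
    for i in range(1,n):
        if s[i,4]>60: print(c,s[i,4],[np.round(q,1) for q in cv2.minEnclosingCircle(w[l==i][:,:2].astype(np.float32)*1000)])
print(to(.4917,-.264,.022))
```

```text
t10.95 p [ 0.4906 -0.2646  0.1148] yawx 55.3 z [ 0.006 -0.004 -1.   ] F [-0.3  1.2  0.7] w 1.002 q [ 1.09  0.67 -1.04  1.82  0.67  1.04  0.75]
top 263 [array([ 488.6, -262.2]), np.float64(24.5)]
top 281 [array([ 413.8, -371. ]), np.float64(25.4)]
wrist 5996 [array([ 414.3, -370.5]), np.float64(25.4)]
wrist 5682 [array([ 490.2, -263.2]), np.float64(25.0)]
[-1.2 -2.8 96.5]
```

play_rows([
  [1,0.5,-1,40,0,0,0],
  [1,0.5,-1,70,0,0,0],
  [1,0.5,-1,93,0,0,0],
  [1,0.5,-1,93,0,0,0],
  [-1,0.5,-1,93,0,0,0],
  [-1,0.5,-1,93,0,0,0],
  [-1,0.5,-1,93,0,0,0],
  [-1,0.5,-1,93,0,0,0],
  [-1,0.5,-1,50,0,0,0],
  [-1,0.5,-1,0,0,0,0],
])

```text
clock: 12.05
position: [0.4918, -0.2628, 0.1185]
ee_rot: [2.776, 1.456, 0.009]
force: [1.1, -0.1, 0.1]
width: 0.528
```

Run:
```python
from m import *
st(); d=np.load("top2.npy",allow_pickle=True).item()
o=ortho(d,.44,.305,.014,.1,400); w=cloud(d)
# tray outline: fit by depth in 10..20mm
m=(w[...,0]>.33)&(w[...,0]<.55)&(w[...,1]>.2)&(w[...,1]<.405)&(w[...,2]>.009)&(w[...,2]<.02)
p=w[m]; a=np.radians(-3.1)
for a in np.radians([-4,-3.1,-2]):
    R=np.array([[np.cos(a),np.sin(a)],[-np.sin(a),np.cos(a)]]); q=(p[:,:2]-[.44,.305])@R.T
    print(len(p),[np.histogram(q[:,i],bins=np.arange(-.11,.11,.004))[0].tolist() for i in (0,1)])
```

```text
t12.05 p [ 0.4918 -0.2628  0.1185] yawx 55.3 z [ 0.008 -0.003 -1.   ] F [ 1.1 -0.1  0.1] w 0.528 q [ 1.09  0.67 -1.04  1.82  0.67  1.05  0.76]
1303 [[0, 0, 0, 0, 0, 0, 89, 99, 18, 16, 23, 25, 20, 17, 23, 25, 18, 21, 17, 20, 22, 18, 20, 23, 19, 13, 80, 106, 20, 20, 29, 21, 23, 18, 22, 25, 22, 20, 19, 20, 21, 23, 26, 22, 17, 17, 81, 105, 0, 0, 0, 0, 0, 0], [0, 0, 0, 0, 0, 3, 135, 58, 13, 18, 19, 21, 18, 14, 25, 19, 22, 22, 16, 13, 19, 21, 18, 22, 19, 21, 120, 94, 21, 22, 17, 16, 15, 14, 15, 14, 24, 18, 21, 21, 24, 26, 18, 24, 20, 20, 131, 72, 0, 0, 0, 0, 0, 0]]
1303 [[0, 0, 0, 0, 0, 0, 92, 93, 22, 18, 21, 26, 16, 18, 23, 25, 20, 21, 18, 21, 20, 19, 15, 24, 19, 16, 84, 103, 20, 15, 29, 22, 24, 21, 22, 25, 17, 23, 20, 19, 23, 19, 27, 20, 21, 19, 79, 104, 0, 0, 0, 0, 0, 0], [0, 0, 0, 0, 0, 3, 132, 59, 17, 16, 19, 21, 15, 17, 24, 21, 22, 22, 13, 16, 19, 20, 18, 20, 20, 19, 127, 89, 22, 23, 17, 16, 14, 15, 12, 17, 22, 18, 22, 19, 27, 25, 18, 23, 22, 21, 125, 76, 0, 0, 0, 0, 0, 0]]
1303 [[0, 0, 0, 0, 0, 0, 92, 94, 20, 19, 20, 24, 19, 21, 23, 20, 23, 19, 18, 20, 19, 21, 18, 22, 19, 14, 92, 93, 24, 18, 27, 20, 25, 20, 22, 22, 22, 22, 20, 19, 21, 23, 27, 20, 19, 19, 78, 99, 6, 0, 0, 0, 0, 0], [0, 0, 0, 0, 0, 13, 122, 58, 17, 18, 18, 22, 13, 20, 22, 20, 20, 22, 18, 15, 16, 21, 16, 23, 18, 26, 120, 90, 21, 23, 17, 19, 14, 12, 12, 19, 23, 15, 23, 20, 25, 28, 18, 21, 23, 27, 110, 85, 0, 0, 0, 0, 0, 0]]
```

play_rows([
  [-1,0,0,-50,0,0,0],
  [-1,25,-23,-80,0,0,0],
  [-1,60,-56,-80,0,0,0],
  [-1,96,-90,-80,0,0,0],
  [-1,132,-124,-80,0,0,0],
  [-1,168,-158,-80,0,0,0],
  [-1,204,-192,-80,0,0,0],
  [-1,240,-226,-80,0,0,0],
  [-1,276,-260,-80,0,0,0],
  [-1,312,-294,-80,0,0,0],
])

```text
clock: 13.05
position: [0.4261, 0.163, 0.1973]
ee_rot: [2.776, 1.455, 0.011]
force: [1.1, 0.4, 0.0]
width: 0.006
```

```bash
python3 -c "
from h import *
st();print(to(.4005,.3444,.1))"
```

```text
t13.05 p [0.4261 0.163  0.1973] yawx 55.3 z [ 0.01  -0.003 -1.   ] F [1.1 0.4 0. ] w 0.006 q [ 0.41  0.41 -1.15  1.95  0.44  1.06  0.03]
[ 134.3 -125.2   96.4]
```

Width 0.006: the pot slipped out on the way. I'll look for it.

Run:
```python
from m import *
d=arm.get_image("top"); np.save("top3.npy",d,allow_pickle=True); measure(d)
cv2.imwrite("pics/t3.png",cv2.resize(d["img"][90:410,80:560],None,fx=1.66,fy=1.66,interpolation=cv2.INTER_CUBIC))
for r in arm.look_for(d,"pot0_c"):
    b=np.array(r["box"])*[640,480,640,480]; u,v=b[0]+b[2]/2,b[1]+b[3]/2
    print(round(r["score"],2),b.round(),world(d,u,v).round(3))
```

```text
ped ((602.1784057617188, 9.251346588134766), 213.0493927001953)
disc ((517.4069213867188, -2.3684229850769043), 100.06260681152344)
stud 38 [ 0.5943 -0.0106  0.0936]
stud 40 [0.5621 0.0605 0.0933]
stud 35 [ 0.5485 -0.073   0.0936]
stud 39 [0.4853 0.0685 0.094 ]
stud 40 [ 0.4713 -0.0649  0.0933]
stud 37 [0.4393 0.0059 0.0939]
pot? 74 [ 652.2 -286.3] [ 2.4 93.5] ang 89.3 med z 0.0587
pot? 181 [ 600.9 -387.4] [159.2  78.5] ang 39.8 med z 0.0570
pot? 58 [ 596.  -243.7] [87.3  2. ] ang 89.8 med z 0.0561
pot? 444 [ 491.8 -263.9] [48.2 48.9] ang 54.4 med z 0.0573
pot? 460 [ 415.5 -370.7] [48.2 48.6] ang 42.3 med z 0.0574
bin 563 [ 660.1 -225.4] [131.2 129.7] ang 89.3 med z 0.0754
console 2031 [641.1 192.3] [192.5 172.6] ang 4.6 med z 0.0452
bar 174 [669.4 215. ] [55.5 13.5] ang 44.1 med z 0.0926
traywalls 12 [534.8 330.4] [233.3   6.6] ang 78.6 med z 0.0128
0.93 [476. 293.  30.  27.] [ 0.416 -0.363  0.06 ]
```

View pics/t3.png

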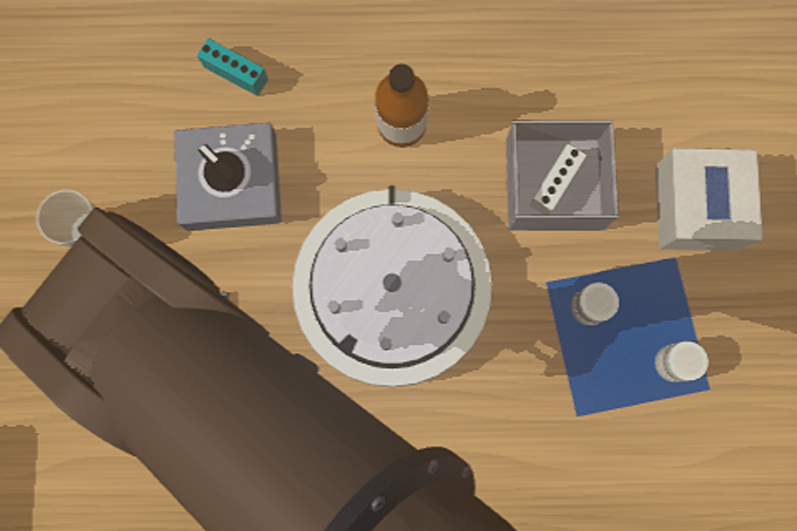

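The pot was never gripped: the jaws hadn't finished closing when I lifted, and both pots still stand at (598,303) and (686,361). The jaws are shut and near the carousel, so I'll turn that now.

```bash
cat >> h.py <<'E'
C=np.array([.517,-.0024])
def dark(d,r0,r1,a0,a1,z=.068,th=70):
    r,a=np.meshgrid(np.arange(r0,r1,.0007),np.radians(np.arange(a0,a1,.25)))
    P=np.stack([C[0]+r*np.cos(a),C[1]+r*np.sin(a),np.full_like(r,z)],-1)
    q=proj(d,P).reshape(*r.shape,2).astype(np.float32)
    g=cv2.remap(cv2.cvtColor(d["img"],cv2.COLOR_BGR2GRAY),q[...,0],q[...,1],1)
    k=g<th; return k.sum(), np.degrees(a[k]).mean() if k.any() else None
def row(x,y,z,yaw):
    "one row target from now (mm, rad) keeping tool down"
    from scipy.spatial.transform import Rotation as Ro
    s=arm.observe();R=rot(); c,q=np.cos(np.radians(yaw)),np.sin(np.radians(yaw))
    T=np.array([[c,q,0],[q,-c,0],[0,0,-1.]])
    return np.r_[np.round(R.T@(np.array([x,y,z])-s["position"])*1000,0),np.round(Ro.from_matrix(R.T@T).as_rotvec(),3)].tolist()
E
python3 - <<'E'
from h import *
d=np.load("top2.npy",allow_pickle=True).item()
print("ridge",dark(d,.107,.122,-15,15),"notch",dark(d,.086,.098,120,170)); 
d=np.load("w2.npy",allow_pickle=True).item(); print("notch wrist",dark(d,.086,.097,120,170))
p=C+.078*np.array([np.cos(np.radians(144)),np.sin(np.radians(144))]); print(p,row(*p,.197,54),row(*p,.079,54))
E
```

```text
ridge (np.int64(138), np.float64(-0.06521739130434782)) notch (np.int64(407), np.float64(143.15233415233416))
notch wrist (np.int64(623), np.float64(143.71187800963082))
[0.45389667 0.04344725] [-88.0, 95.0, 2.0, 0.008, -0.007, 0.036] [-89.0, 94.0, 120.0, 0.008, -0.007, 0.036]
```

play_rows([
  [-1,-30,32,2,0.008,-0.007,0.036],
  [-1,-60,64,2,0.008,-0.007,0.036],
  [-1,-89,94,2,0.008,-0.007,0.036],
  [-1,-89,94,40,0.008,-0.007,0.036],
  [-1,-89,94,70,0.008,-0.007,0.036],
  [-1,-89,94,100,0.008,-0.007,0.036],
  [-1,-89,94,118,0.008,-0.007,0.036],
  [-1,-89,94,118,0.008,-0.007,0.036],
])

```text
clock: 13.95
position: [0.4525, 0.043, 0.079]
ee_rot: [-2.798, -1.426, 0.004]
force: [-0.2, -0.0, 0.3]
width: 0.009
```

```bash
cat > arc.py <<'E'
from h import *
import sys
st(); a0,a1,n=map(float,sys.argv[1:4])
for i in range(1,int(n)+1):
    t=a0+(a1-a0)*i/n; p=C+.078*np.array([np.cos(np.radians(t)),np.sin(np.radians(t))])
    print([-1]+row(*p,.080,t-90),round(t,1))
E
python3 arc.py 144 74 10
```

```text
t13.95 p [0.4525 0.043  0.079 ] yawx 54.0 z [-0.003 -0.    -1.   ] F [-0.2 -0.   0.3] w 0.009 q [ 0.53  0.56 -0.99  2.08  0.64  0.84  0.09]
[-1, 11.0, 1.0, -1.0, -0.002, 0.002, 0.122] 137.0
[-1, 20.0, 3.0, -1.0, -0.002, 0.002, 0.245] 130.0
[-1, 29.0, 6.0, -1.0, -0.002, 0.002, 0.367] 123.0
[-1, 38.0, 10.0, -1.0, -0.002, 0.002, 0.489] 116.0
[-1, 46.0, 15.0, -1.0, -0.002, 0.003, 0.611] 109.0
[-1, 53.0, 21.0, -1.0, -0.002, 0.003, 0.733] 102.0
[-1, 60.0, 28.0, -1.0, -0.001, 0.003, 0.856] 95.0
[-1, 66.0, 35.0, -1.0, -0.001, 0.003, 0.978] 88.0
[-1, 71.0, 43.0, -1.0, -0.001, 0.003, 1.1] 81.0
[-1, 74.0, 52.0, -1.0, -0.001, 0.003, 1.222] 74.0
```

play_rows([
  [-1,11,1,-1,0,0,0.122],
  [-1,20,3,-1,0,0,0.245],
  [-1,29,6,-1,0,0,0.367],
  [-1,38,10,-1,0,0,0.489],
  [-1,46,15,-1,0,0,0.611],
  [-1,53,21,-1,0,0,0.733],
  [-1,60,28,-1,0,0,0.856],
  [-1,66,35,-1,0,0,0.978],
  [-1,71,43,-1,0,0,1.1],
  [-1,74,52,-1,0,0,1.222],
])

```text
clock: 14.95
position: [0.5383, 0.0733, 0.0813]
ee_rot: [-3.11, 0.443, 0.004]
force: [-2.7, 1.9, -0.2]
width: 0.004
```

```bash
python3 arc.py 74 4 10
cat > studs.py <<'E'
from h import *
# stud phase from every camera
for c in ["top","scene","wrist"]:
    d=arm.get_image(c); w=cloud(d)
    rr=np.hypot(w[...,0]-C[0],w[...,1]-C[1])
    m=(w[...,2]>.087)&(w[...,2]<.098)&(abs(rr-.078)<.012)
    n,l,s,cc=cv2.connectedComponentsWithStats(m.astype(np.uint8)); o=[]
    for i in range(1,n):
        if s[i,4]>(20 if c!="wrist" else 150):
            q=np.nanmean(w[l==i],0)[:2]; o.append((int(s[i,4]),round(float(np.degrees(np.arctan2(q[1]-C[1],q[0]-C[0]))),1),round(float(np.hypot(*(q-C))),4)))
    print(c,o, "mod60",[round(x[1]%60,1) for x in o])
E
python3 studs.py
```

```text
t14.95 p [0.5383 0.0733 0.0813] yawx -16.2 z [-0.003  0.001 -1.   ] F [-2.7  1.9 -0.2] w 0.004 q [ 0.23  0.56 -0.64  1.89  0.44  0.84 -0.93]
[-1, 10.0, 1.0, 1.0, -0.0, 0.003, 0.118] 67.0
[-1, 19.0, 3.0, 1.0, 0.0, 0.003, 0.241] 60.0
[-1, 28.0, 6.0, 1.0, 0.0, 0.003, 0.363] 53.0
[-1, 37.0, 10.0, 1.0, 0.001, 0.003, 0.485] 46.0
[-1, 45.0, 15.0, 1.0, 0.001, 0.003, 0.607] 39.0
[-1, 53.0, 20.0, 1.0, 0.001, 0.003, 0.729] 32.0
[-1, 59.0, 27.0, 1.0, 0.001, 0.003, 0.851] 25.0
[-1, 65.0, 35.0, 1.0, 0.001, 0.003, 0.974] 18.0
[-1, 70.0, 43.0, 1.0, 0.001, 0.003, 1.096] 11.0
[-1, 74.0, 52.0, 1.0, 0.002, 0.003, 1.218] 4.0
top [] mod60 []
scene [(23, 176.1, 0.0759), (25, -122.9, 0.0763), (26, -61.7, 0.0786), (29, -3.5, 0.0807)] mod60 [56.1, 57.1, 58.3, 56.5]
wrist [(290, 70.0, 0.0887), (295, 78.1, 0.0886)] mod60 [10.0, 18.1]
```

play_rows([
  [-1,10,1,1,0,0,0.118],
  [-1,19,3,1,0,0,0.241],
  [-1,28,6,1,0,0,0.363],
  [-1,37,10,1,0,0,0.485],
  [-1,45,15,1,0,0,0.607],
  [-1,53,20,1,0,0,0.729],
  [-1,59,27,1,0,0,0.851],
  [-1,65,35,1,0,0,0.974],
  [-1,70,43,1,0,0,1.096],
  [-1,74,52,1,0,0,1.218],
])

```text
clock: 16.1
position: [0.595, 0.0037, 0.0806]
ee_rot: [-2.304, 2.135, 0.005]
force: [-2.6, 2.7, 2.0]
width: 0.0
```

```bash
python3 arc.py 4 -10 4;python3 studs.py
```

```text
t16.10 p [0.595  0.0037 0.0806] yawx -85.6 z [-0.002  0.002 -1.   ] F [-2.6  2.7  2. ] w 0.000 q [ 0.12  0.57 -0.31  1.78  0.22  0.83 -1.79]
[-1, 5.0, 0.0, 1.0, 0.002, 0.002, 0.068] 0.5
[-1, 10.0, 1.0, 1.0, 0.002, 0.002, 0.129] -3.0
[-1, 15.0, 2.0, 1.0, 0.002, 0.002, 0.19] -6.5
[-1, 19.0, 3.0, 1.0, 0.002, 0.002, 0.251] -10.0
top [(36, 47.7, 0.0775), (38, 107.4, 0.0783)] mod60 [47.7, 47.4]
scene [(24, -134.9, 0.0762), (26, 43.8, 0.0809), (29, -14.2, 0.0798), (23, 3.0, 0.0882)] mod60 [45.1, 43.8, 45.8, 3.0]
wrist [(289, 7.2, 0.0881), (276, -1.1, 0.0884)] mod60 [7.2, 58.9]
```

play_rows([
  [-1,5,0,1,0,0,0.068],
  [-1,10,1,1,0,0,0.129],
  [-1,15,2,1,0,0,0.19],
  [-1,19,3,1,0,0,0.251],
  [-1,20,3.5,1,0,0,0.26],
  [-1,20,3.5,1,0,0,0.26],
])

```text
clock: 16.85
position: [0.594, -0.0173, 0.0799]
ee_rot: [-2.019, 2.406, 0.001]
force: [0.1, 0.6, 1.3]
width: 0.004
```

```bash
python3 arc.py -12 -14 2;python3 studs.py
python3 - <<'E'
from h import *
d=arm.get_image("top"); print("ridge",dark(d,.107,.122,-15,15),"notch",dark(d,.086,.098,-20,25))
E
```

```text
t16.85 p [ 0.594  -0.0173  0.0799] yawx -100.0 z [-0.     0.001 -1.   ] F [0.1 0.6 1.3] w 0.004 q [ 0.11  0.56 -0.24  1.79  0.18  0.82 -1.96]
[-1, 3.0, 1.0, -0.0, 0.0, 0.001, 0.052] -13.0
[-1, 4.0, 1.0, -0.0, 0.0, 0.001, 0.07] -14.0
top [(30, 31.7, 0.0767), (37, 90.7, 0.0777), (38, 150.9, 0.078)] mod60 [31.7, 30.7, 30.9]
scene [(23, -148.5, 0.0751), (27, 30.2, 0.0802), (23, -29.0, 0.0796)] mod60 [31.5, 30.2, 31.0]
wrist [(284, -7.0, 0.088), (281, -15.3, 0.0882)] mod60 [53.0, 44.7]
ridge (np.int64(0), None) notch (np.int64(10), np.float64(20.075))
```

play_rows([
  [-1,0.7,0,0,0,0,0.008],
  [-1,1.4,0.2,0,0,0,0.015],
  [-1,1.4,0.2,0,0,0,0.015],
  [-1,-6,0,0,0,0,0],
  [-1,-8,0,-20,0,0,0],
  [-1,-8,0,-60,0,0,0],
  [-1,-8,40,-100,0,0,0],
  [-1,-8,90,-120,0,0,0],
  [-1,-8,90,-120,0,0,0],
])

```text
clock: 17.95
position: [0.5037, 0.0075, 0.2018]
ee_rot: [-2.019, 2.407, 0.0]
force: [0.5, 0.9, -0.1]
width: 0.006
```

```bash
python3 studs.py
python3 - <<'E'
from h import *
st();d=arm.get_image("wrist"); print("ridge",dark(d,.107,.122,-15,15),"notch",dark(d,.087,.097,-12,12))
o=ortho(d,.6,0,.068,.05,480);t=arm.get_image("top");cv2.imwrite("pics/n1.png",np.hstack([o,cv2.resize(t["img"],(320,240)).repeat(2,0)])[:, :800])
np.save("w4.npy",d,allow_pickle=True)
E
```

```text
top [] mod60 []
scene [(22, 148.4, 0.075), (23, -149.1, 0.0764), (27, 88.0, 0.0777), (26, -88.4, 0.0777), (27, 29.0, 0.0806), (29, -28.7, 0.0793)] mod60 [28.4, 30.9, 28.0, 31.6, 29.0, 31.3]
wrist [(416, -29.6, 0.0766), (409, 30.5, 0.0775), (374, -90.1, 0.0762), (350, 89.9, 0.078)] mod60 [30.4, 30.5, 29.9, 29.9]
t18.10 p [0.507  0.0061 0.1999] yawx -100.1 z [ 0.  0. -1.] F [ 0.3  0.2 -0.2] w 0.007 q [ 0.12  0.29 -0.3   1.87  0.1   0.99 -1.97]
ridge (np.int64(311), np.float64(0.016881028938906754)) notch (np.int64(628), np.float64(0.39052547770700635))
```

View pics/n1.png

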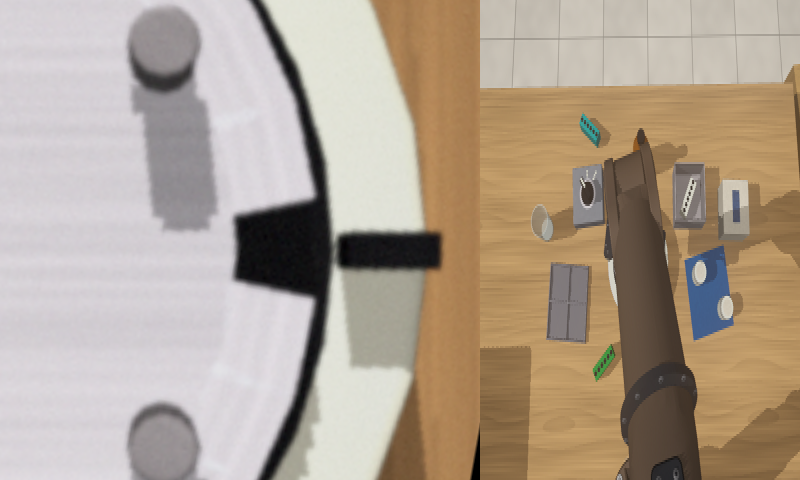

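The notch (mouth edges at (315,199) and (315,297)) faces the ridge (rows 233–268) within about 0.4°. Now the pots.

play_rows([
  [1,40,-5,0,0,0,-0.1],
  [1,85,-10,0,0,0,-0.2],
  [1,130,-15,0,0,0,-0.3],
  [1,175,-20,0,0,0,-0.4],
  [1,220,-26,0,0,0,-0.5],
  [1,268,-31,10,0,0,-0.52],
  [1,268,-31,50,0,0,-0.52],
  [1,268,-31,80,0,0,-0.52],
  [1,268,-31,80,0,0,-0.52],
])

```text
clock: 19.1
position: [0.488, -0.2632, 0.1138]
ee_rot: [2.565, -1.811, -0.016]
force: [-0.6, -0.6, 0.1]
width: 0.74
```

```bash
cat > pots.py <<'E'
from m import *
st(); 
for c in ["top","scene","wrist"]:
    d=arm.get_image(c); w=cloud(d)
    m=(w[...,2]>.050)&(w[...,2]<.066)&(w[...,0]<.57)&(w[...,0]>.3)&(abs(w[...,1]-.0)>.17)&(abs(w[...,1])<.5)
    n,l,s,cc=cv2.connectedComponentsWithStats(m.astype(np.uint8))
    for i in range(1,n):
        if s[i,4]>100: print(c,s[i,4],[np.round(q,1) for q in cv2.minEnclosingCircle(w[l==i][:,:2].astype(np.float32)*1000)],np.median(w[l==i][:,2]).round(4))
E
python3 pots.py; python3 -c "
from h import *
print(to(.4908,-.2635,.022))"
```

```text
t19.10 p [ 0.488  -0.2632  0.1138] yawx -70.4 z [-0.009  0.005 -1.   ] F [-0.6 -0.6  0.1] w 0.740 q [ 0.59  0.47 -0.26  1.85  0.15  0.85 -0.98]
top 291 [array([ 414.7, -366.3]), np.float64(24.1)] 0.0574
scene 184 [array([ 418.6, -371.4]), np.float64(25.3)] 0.0572
scene 257 [array([ 493. , -262.7]), np.float64(26.5)] 0.0571
wrist 262 [array([ 567.2, -396. ]), np.float64(36.3)] 0.0583
wrist 5602 [array([ 490.5, -263.4]), np.float64(25.0)] 0.0564
wrist 940 [array([ 420.7, -358.2]), np.float64(15.9)] 0.0561
[-0.2  0.9 97.4]
```

play_rows([
  [1,0,1,20,0,0,0],
  [1,0,1,50,0,0,0],
  [1,0,1,75,0,0,0],
  [1,0,1,92,0,0,0],
  [-1,0,1,92,0,0,0],
  [-1,0,1,92,0,0,0],
  [-1,0,1,92,0,0,0],
  [-1,0,1,92,0,0,0],
  [-1,0,1,92,0,0,0],
  [-1,0,1,92,0,0,0],
], force=25)

```text
clock: 20.25
position: [0.491, -0.264, 0.0279]
ee_rot: [-2.568, 1.81, -0.0]
force: [-0.6, 0.3, 4.8]
width: 0.542
```

play_rows([
  [-1,0,0,0,0,0,0],
  [-1,0,0,0,0,0,0],
  [-1,0,0,-30,0,0,0],
  [-1,0,0,-70,0,0,0],
  [-1,0,0,-110,0,0,0],
  [-1,0,0,-150,0,0,0],
  [-1,0,0,-175,0,0,0],
  [-1,0,0,-175,0,0,0],
])

```text
clock: 21.05
position: [0.493, -0.2647, 0.2068]
ee_rot: [-2.567, 1.809, -0.01]
force: [1.5, -0.2, -1.2]
width: 0.543
```

```bash
python3 -c "
from h import *
st();print(to(.4005,.3444,.2),to(.44,.05,.2))"
```

```text
t21.05 p [ 0.493  -0.2647  0.2068] yawx -70.4 z [ 0.006 -0.002 -1.   ] F [ 1.5 -0.2 -1.2] w 0.543 q [ 0.61  0.36 -0.28  1.75  0.11  1.04 -0.94]
[-604.7 -117.7    4.7] [-314.2  -55.9    5.7]
```

play_rows([
  [-1,-40,-8,5,0,0,0],
  [-1,-85,-17,5,0,0,0],
  [-1,-130,-26,5,0,0,0],
  [-1,-175,-35,5,0,0,0],
  [-1,-220,-43,5,0,0,0],
  [-1,-265,-52,5,0,0,0],
  [-1,-310,-60,5,0,0,0],
  [-1,-355,-70,5,0,0,0],
  [-1,-400,-78,5,0,0,0],
  [-1,-445,-87,5,0,0,0],
])

```text
clock: 22.05
position: [0.4242, 0.1849, 0.1993]
ee_rot: [-2.567, 1.81, -0.009]
force: [1.3, 0.5, -1.0]
width: 0.541
```

```bash
python3 -c "
from h import *
st();print(to(.4005,.3444,.1))"
```

```text
t22.05 p [0.4242 0.1849 0.1993] yawx -70.4 z [ 0.005 -0.003 -1.   ] F [ 1.3  0.5 -1. ] w 0.541 q [-0.08  0.25 -0.53  1.96  0.16  0.97 -1.92]
[-158.6  -30.9   98.7]
```

play_rows([
  [-1,-45,-9,0,0,0,0],
  [-1,-90,-18,0,0,0,0],
  [-1,-135,-27,10,0,0,0],
  [-1,-158,-31,40,0,0,0],
  [-1,-158,-31,80,0,0,0],
  [-1,-158,-31,98,0,0,0],
  [-1,-158,-31,98,0,0,0],
])

```text
clock: 22.75
position: [0.3987, 0.342, 0.0971]
ee_rot: [2.563, -1.805, 0.006]
force: [-0.2, -1.0, -1.1]
width: 0.541
```

Run:
```python
from h import *
st();print(to(.4005,.3444,.035))
d=arm.get_image("wrist"); w=cloud(d); 
a=np.radians(-3.1);ex=np.array([np.cos(a),np.sin(a)]);ey=np.array([-ex[1],ex[0]]);T=np.array([.4382,.3023])
img=d["img"].copy()
for i in (-83,0,83):
    for P,Q in ((T+ex*i/1e3-ey*.083,T+ex*i/1e3+ey*.083),(T+ey*i/1e3-ex*.083,T+ey*i/1e3+ex*.083)):
        p,q=proj(d,[[*P,.017],[*Q,.017]]).astype(int); cv2.line(img,tuple(map(int,p)),tuple(map(int,q)),(0,0,255),1)
cv2.imwrite("pics/p1.png",img)
```

```text
t22.75 p [0.3987 0.342  0.0971] yawx -70.3 z [-0.    -0.008 -1.   ] F [-0.2 -1.  -1.1] w 0.541 q [-0.42  0.49 -0.52  1.93  0.33  0.82 -2.36]
[-2.1 -2.7 62.1]
```

View pics/p1.png

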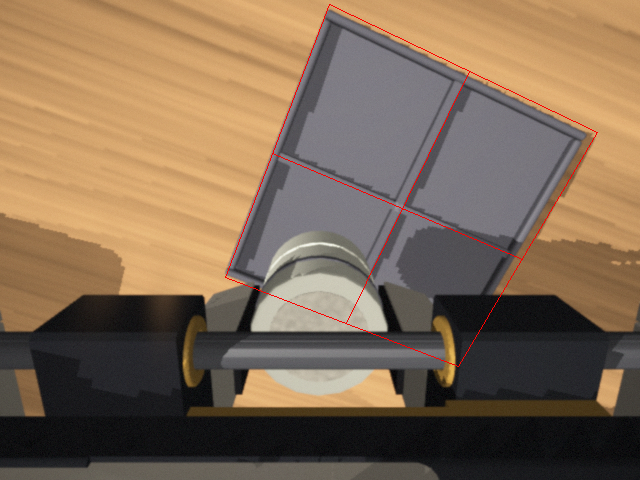

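The overlay lines up with the tray within about 3 mm. The held pot is over the lower-left cell in this view.

play_rows([
  [-1,-2,-3,30,0,0,0],
  [-1,-2,-3,50,0,0,0],
  [-1,-2,-3,60,0,0,0],
  [-1,-2,-3,63.5,0,0,0],
  [-1,-2,-3,63.5,0,0,0],
])

```text
clock: 23.3
position: [0.4023, 0.3457, 0.0363]
ee_rot: [2.566, -1.808, 0.008]
force: [-0.2, -0.3, -0.3]
width: 0.535
```

```bash
python3 -c "
from h import *
st()"
```

```text
t23.30 p [0.4023 0.3457 0.0363] yawx -70.4 z [ 0.002 -0.005 -1.   ] F [-0.2 -0.3 -0.3] w 0.535 q [-0.47  0.58 -0.47  1.97  0.41  0.7  -2.42]
```

play_rows([
  [-1,0,0,3,0,0,0],
  [-1,0,0,3,0,0,0],
  [0.6,0,0,3,0,0,0],
  [0.6,0,0,3,0,0,0],
  [0.6,0,0,3,0,0,0],
  [0.6,0,0,3,0,0,0],
  [0.6,0,0,-20,0,0,0],
  [0.6,0,0,-70,0,0,0],
  [0.8,0,0,-120,0,0,0],
  [0.8,0,0,-165,0,0,0],
])

```text
clock: 24.3
position: [0.4016, 0.3466, 0.2036]
ee_rot: [2.567, -1.808, 0.007]
force: [1.1, -0.4, -0.5]
width: 0.891
```

```bash
python3 pots.py; python3 -c "
from h import *
print(to(.4155,-.3705,.2))"
```

```text
t24.30 p [0.4016 0.3466 0.2036] yawx -70.3 z [ 0.003 -0.004 -1.   ] F [ 1.1 -0.4 -0.5] w 0.891 q [-0.37  0.37 -0.58  1.8   0.24  1.05 -2.27]
top 461 [array([ 415.2, -370.9]), np.float64(25.2)] 0.0573
top 218 [array([402. , 342.5]), np.float64(24.9)] 0.0612
scene 210 [array([403.5, 345.6]), np.float64(27.5)] 0.062
scene 232 [array([ 417.5, -368.3]), np.float64(26.8)] 0.0572
wrist 3175 [array([402.3, 345.8]), np.float64(25.1)] 0.0614
[680.9 229.8   5.3]
```

play_rows([
  [1,681,230,5,0,0,0],
  [1,681,230,5,0,0,0],
  [1,681,230,5,0,0,0],
  [1,681,230,5,0,0,0],
  [1,681,230,5,0,0,0],
  [1,681,230,5,0,0,0],
  [1,681,230,5,0,0,0],
  [1,681,230,5,0,0,0],
  [1,681,230,5,0,0,0],
  [1,681,230,5,0,0,0],
])

```text
clock: 25.45
position: [0.4101, -0.1554, 0.1998]
ee_rot: [-2.565, 1.809, -0.008]
force: [1.1, -0.5, 0.5]
width: 0.996
```

```bash
python3 -c "
from h import *
st();print(to(.4155,-.3705,.11))"
```

```text
t25.45 p [ 0.4101 -0.1554  0.1998] yawx -70.4 z [ 0.006 -0.001 -1.   ] F [ 1.1 -0.5  0.5] w 0.996 q [ 0.51  0.18 -0.3   2.02  0.07  0.94 -1.06]
[204.2  67.7  90. ]
```

play_rows([
  [1,45,15,10,0,0,0],
  [1,90,30,20,0,0,0],
  [1,135,45,40,0,0,0],
  [1,180,60,60,0,0,0],
  [1,204,68,88,0,0,0],
  [1,204,68,88,0,0,0],
  [1,204,68,88,0,0,0],
])

```text
clock: 26.15
position: [0.4139, -0.3699, 0.1102]
ee_rot: [-2.564, 1.81, -0.002]
force: [0.2, 0.2, 0.1]
width: 1.0
```

```bash
python3 pots.py; python3 -c "
from h import *
print(to(.415,-.3705,.022))"
```

```text
t26.15 p [ 0.4139 -0.3699  0.1102] yawx -70.4 z [ 0.003  0.002 -1.   ] F [0.2 0.2 0.1] w 1.000 q [ 0.77  0.46 -0.18  1.87  0.1   0.82 -0.69]
top 496 [array([403.3, 344.2]), np.float64(25.3)] 0.0616
scene 211 [array([404.3, 343.1]), np.float64(26.7)] 0.062
scene 232 [array([ 415.8, -372.3]), np.float64(27.4)] 0.0568
wrist 1943 [array([ 564.5, -435. ]), np.float64(35.0)] 0.0581
wrist 5885 [array([ 414.6, -370.7]), np.float64(25.0)] 0.0564
[ 0.8  1.7 90.5]
```

play_rows([
  [1,1,1,40,0,0,0],
  [1,1,1,70,0,0,0],
  [1,1,1,86,0,0,0],
  [1,1,1,86,0,0,0],
  [-1,1,1,86,0,0,0],
  [-1,1,1,86,0,0,0],
  [-1,1,1,86,0,0,0],
  [-1,1,1,86,0,0,0],
  [-1,1,1,86,0,0,0],
  [-1,1,1,86,0,0,0],
], force=25)

```text
clock: 27.3
position: [0.4158, -0.3706, 0.0268]
ee_rot: [-2.567, 1.806, -0.01]
force: [-0.6, 1.3, 2.9]
width: 0.538
```

play_rows([
  [-1,0,0,0,0,0,0],
  [-1,0,0,0,0,0,0],
  [-1,0,0,-30,0,0,0],
  [-1,0,0,-70,0,0,0],
  [-1,0,0,-110,0,0,0],
  [-1,0,0,-150,0,0,0],
  [-1,0,0,-175,0,0,0],
  [-1,0,0,-175,0,0,0],
])

```text
clock: 28.1
position: [0.4163, -0.3716, 0.2056]
ee_rot: [-2.567, 1.806, -0.02]
force: [-0.8, -0.7, -1.4]
width: 0.538
```

```bash
python3 -c "
from h import *
st();print(to(.4759,.2602,.2))"
```

```text
t28.10 p [ 0.4163 -0.3716  0.2056] yawx -70.3 z [ 0.012 -0.005 -1.   ] F [-0.8 -0.7 -1.4] w 0.538 q [ 0.78  0.35 -0.19  1.77  0.07  1.02 -0.66]
[-574.7 -269.4    3.2]
```

play_rows([
  [-1,-40,-19,3,0,0,0],
  [-1,-81,-38,3,0,0,0],
  [-1,-122,-57,3,0,0,0],
  [-1,-163,-76,3,0,0,0],
  [-1,-204,-95,3,0,0,0],
  [-1,-245,-115,3,0,0,0],
  [-1,-286,-134,3,0,0,0],
  [-1,-327,-153,3,0,0,0],
  [-1,-368,-172,3,0,0,0],
  [-1,-409,-192,3,0,0,0],
])

```text
clock: 29.1
position: [0.4581, 0.0795, 0.1999]
ee_rot: [-2.567, 1.807, -0.018]
force: [1.1, 0.4, -1.0]
width: 0.539
```

```bash
python3 -c "
from h import *
st();print(to(.4759,.2602,.1))"
```

```text
t29.10 p [0.4581 0.0795 0.1999] yawx -70.3 z [ 0.011 -0.005 -1.   ] F [ 1.1  0.4 -1. ] w 0.539 q [ 0.09  0.24 -0.45  1.96  0.14  0.96 -1.66]
[-164.9  -76.9   99.1]
```

play_rows([
  [-1,-40,-19,0,0,0,0],
  [-1,-80,-38,0,0,0,0],
  [-1,-120,-57,5,0,0,0],
  [-1,-160,-75,30,0,0,0],
  [-1,-165,-77,65,0,0,0],
  [-1,-165,-77,98,0,0,0],
  [-1,-165,-77,98,0,0,0],
])

```text
clock: 29.8
position: [0.4726, 0.2584, 0.0962]
ee_rot: [2.564, -1.803, 0.012]
force: [-0.1, -0.6, -0.9]
width: 0.541
```

```bash
python3 -c "
from h import *
st();print(to(.4759,.2602,.033))"
```

```text
t29.80 p [0.4726 0.2584 0.0962] yawx -70.2 z [ 0.002 -0.01  -1.   ] F [-0.1 -0.6 -0.9] w 0.541 q [-0.27  0.49 -0.46  1.9   0.3   0.82 -2.12]
[-1.2 -3.7 63.2]
```

play_rows([
  [-1,-1,-4,30,0,0,0],
  [-1,-1,-4,50,0,0,0],
  [-1,-1,-4,60,0,0,0],
  [-1,-1,-4,64,0,0,0],
  [-1,-1,-4,65.5,0,0,0],
  [-1,-1,-4,65.5,0,0,0],
])

```text
clock: 30.4
position: [0.4767, 0.2602, 0.0322]
ee_rot: [2.565, -1.804, 0.013]
force: [0.3, 0.5, -2.3]
width: 0.539
```

```bash
python3 -c "
from h import *
st()"
```

```text
t30.40 p [0.4767 0.2602 0.0322] yawx -70.2 z [ 0.004 -0.01  -1.   ] F [ 0.3  0.5 -2.3] w 0.539 q [-0.31  0.59 -0.41  1.94  0.37  0.69 -2.17]
```

play_rows([
  [0.6,0,0,0,0,0,0],
  [0.6,0,0,0,0,0,0],
  [0.6,0,0,0,0,0,0],
  [0.6,0,0,0,0,0,0],
  [0.6,0,0,-20,0,0,0],
  [0.3,0,0,-70,0,0,0],
  [0.1,0,0,-120,0,0,0],
  [0.1,0,0,-170,0,0,0],
  [0.1,0,0,-210,0,0,0],
])

```text
clock: 31.3
position: [0.476, 0.2626, 0.2453]
ee_rot: [2.567, -1.805, 0.015]
force: [0.4, 0.9, -0.7]
width: 0.557
```

```bash
python3 pots.py; python3 studs.py
python3 - <<'E'
from h import *
d=arm.get_image("top"); print("ridge",dark(d,.107,.122,-15,15),"notch",dark(d,.087,.097,-12,12))
w=arm.get_image("wrist"); cv2.imwrite("pics/e1.png",np.hstack([cv2.resize(w["img"],(400,300)),cv2.resize(arm.get_image("scene")["img"][130:430,100:540],(400,273)).__class__(0) if 0 else cv2.resize(arm.get_image("scene")["img"][130:430,120:520],(400,300))]))
for y in (-70,): print(row(.67,.216,.26,-46.5))
E
```

```text
t31.30 p [0.476  0.2626 0.2453] yawx -70.2 z [ 0.005 -0.008 -1.   ] F [ 0.4  0.9 -0.7] w 0.557 q [-0.22  0.34 -0.52  1.71  0.19  1.14 -2.01]
top 464 [array([477.1, 258.1]), np.float64(25.5)] 0.0618
scene 211 [array([403.9, 345.3]), np.float64(26.5)] 0.062
scene 239 [array([478.3, 258.3]), np.float64(26.3)] 0.0619
wrist 2513 [array([475.8, 259.7]), np.float64(24.9)] 0.0613
wrist 2445 [array([402.4, 345.5]), np.float64(25.1)] 0.0612
top [(42, 30.0, 0.0775), (35, -30.3, 0.0773), (38, -90.4, 0.0775), (36, 90.2, 0.0776), (37, 150.0, 0.0781), (37, -150.2, 0.0778)] mod60 [30.0, 29.7, 29.6, 30.2, 30.0, 29.8]
scene [(26, -149.1, 0.0759), (28, 88.3, 0.0779), (25, -88.5, 0.0776), (29, 29.0, 0.0804), (30, -28.7, 0.0799)] mod60 [30.9, 28.3, 31.5, 29.0, 31.3]
wrist [(212, 33.8, 0.0794), (289, 90.0, 0.0808)] mod60 [33.8, 30.0]
ridge (np.int64(111), np.float64(0.006756756756756758)) notch (np.int64(483), np.float64(0.40217391304347827))
[109.0, -168.0, -19.0, 0.005, -0.01, -0.414]
```

View pics/e1.png

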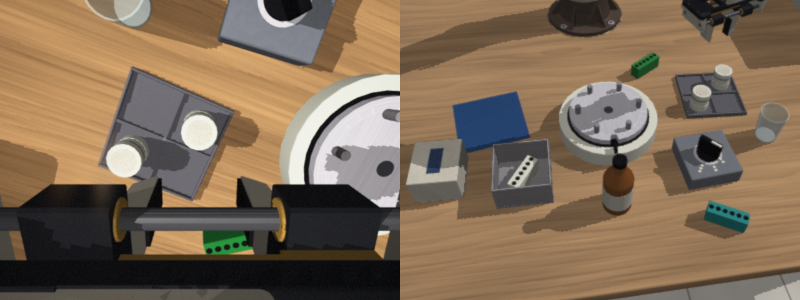

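Both pots stand in separate cells, the carousel studs sit at ±30° (aligned), the cartridge is in the bin and the bystanders haven't moved. Now the selector goes to run.

play_rows([
  [0.1,25,-40,-15,0,0,-0.1],
  [0.1,52,-80,-15,0,0,-0.2],
  [0.1,78,-120,-15,0,0,-0.3],
  [0.1,109,-168,-15,0,0,-0.414],
  [0.1,109,-168,30,0,0,-0.414],
  [0.1,109,-168,80,0,0,-0.414],
  [0.1,109,-168,110,0,0,-0.414],
  [0.1,109,-168,110,0,0,-0.414],
])

```text
clock: 32.55
position: [0.6672, 0.2128, 0.1248]
ee_rot: [2.871, -1.233, -0.003]
force: [-0.6, -0.7, 0.1]
width: 0.555
```

```bash
python3 -c "
from h import *
st();print(row(.67,.216,.058,-46))"
```

```text
t32.55 p [0.6672 0.2128 0.1248] yawx -46.5 z [-0.009 -0.015 -1.   ] F [-0.6 -0.7  0.1] w 0.555 q [-0.1   0.7  -0.5   1.43  0.36  1.11 -1.47]
[-1.0, -5.0, 67.0, 0.017, -0.005, -0.008]
```

play_rows([
  [0.1,-1,-5,25,0.017,-0.005,-0.008],
  [0.1,-1,-5,50,0.017,-0.005,-0.008],
  [0.1,-1,-5,65,0.017,-0.005,-0.008],
  [0.1,-1,-5,65,0.017,-0.005,-0.008],
  [-1,-1,-5,65,0.017,-0.005,-0.008],
  [-1,-1,-5,65,0.017,-0.005,-0.008],
  [-1,-1,-5,65,0.017,-0.005,-0.008],
  [-1,-1,-5,65,0.017,-0.005,-0.008],
  [-1,-1,-5,65,0.017,-0.005,-0.008],
  [-1,-1,-5,65,0.017,-0.005,-0.008],
], force=25)

```text
clock: 33.55
position: [0.6697, 0.2162, 0.0603]
ee_rot: [-2.891, 1.228, -0.0]
force: [-1.5, 0.7, 4.2]
width: 0.15
```

play_rows([
  [-1,0,0,0,0,0,0.14],
  [-1,0,0,0,0,0,0.28],
  [-1,0,0,0,0,0,0.42],
  [-1,0,0,0,0,0,0.56],
  [-1,0,0,0,0,0,0.7],
])

```text
clock: 34.05
position: [0.6692, 0.217, 0.0603]
ee_rot: [-2.289, 2.15, 0.001]
force: [-1.2, 2.2, -0.6]
width: 0.155
```

```bash
python3 -c "
from h import *
st()"
```

```text
t34.05 p [0.6692 0.217  0.0603] yawx -86.4 z [ 0.     0.001 -1.   ] F [-1.2  2.2 -0.6] w 0.155 q [-0.2   0.74 -0.31  1.5   0.25  0.94 -2.09]
```

play_rows([
  [-1,0,0,0,0,0,0.14],
  [-1,0,0,0,0,0,0.28],
  [-1,0,0,0,0,0,0.42],
  [-1,0,0,0,0,0,0.56],
  [-1,0,0,0,0,0,0.58],
])

```text
clock: 34.55
position: [0.6694, 0.2177, 0.0603]
ee_rot: [-1.575, 2.716, 0.002]
force: [2.0, 2.9, -0.8]
width: 0.151
```

```bash
python3 -c "
from h import *
st()"
```

```text
t34.55 p [0.6694 0.2177 0.0603] yawx -119.8 z [ 0.001  0.002 -1.   ] F [ 2.   2.9 -0.8] w 0.151 q [-0.29  0.72 -0.16  1.51  0.13  0.92 -2.58]
```

play_rows([
  [0.1,0,0,0,0,0,0],
  [0.1,0,0,0,0,0,0],
  [0.1,0,0,0,0,0,0],
  [0.1,0,0,0,0,0,0],
  [0.1,0,0,-40,0,0,0],
  [0.1,0,0,-90,0,0,0],
  [0.1,0,0,-140,0,0,-0.1],
  [0.1,-30,30,-170,0,0,-0.2],
  [0.1,-60,60,-190,0,0,-0.3],
  [0.1,-60,90,-190,0,0,-0.3],
])

```text
clock: 35.55
position: [0.6214, 0.3196, 0.2541]
ee_rot: [-1.967, 2.438, 0.005]
force: [-0.2, 1.4, 0.7]
width: 0.551
```

```bash
python3 pots.py; python3 studs.py
python3 - <<'E'
from m import *
for c in ("top","scene","wrist"):
    w=cloud(arm.get_image(c)); m=(abs(w[...,0]-.67)<.06)&(abs(w[...,1]-.215)<.06)&(w[...,2]>.085)&(w[...,2]<.097)
    if m.sum()>20: print(c,"bar",cv2.minAreaRect(w[m][:,:2].astype(np.float32)*1000))
d=arm.get_image("wrist"); o=ortho(d,.67,.2155,.045,.11,400); s=arm.get_image("scene")
cv2.imwrite("pics/f.png",np.hstack([o,cv2.resize(s["img"][130:430,120:520],(400,400))]))
E
```

```text
t35.55 p [0.6214 0.3196 0.2541] yawx -102.2 z [ 0.005  0.008 -1.   ] F [-0.2  1.4  0.7] w 0.551 q [-0.4   0.55 -0.26  1.32  0.14  1.28 -2.44]
top 473 [array([476.6, 258.5]), np.float64(25.2)] 0.0619
scene 219 [array([403. , 344.5]), np.float64(27.3)] 0.062
scene 239 [array([477.9, 258.9]), np.float64(26.5)] 0.0621
wrist 628 [array([410.8, 343.7]), np.float64(23.4)] 0.06
top [(40, 30.0, 0.0777), (37, -30.3, 0.0771), (39, -90.3, 0.0776), (35, 90.1, 0.0777), (35, 150.0, 0.0781), (36, -150.2, 0.0778)] mod60 [30.0, 29.7, 29.7, 30.1, 30.0, 29.8]
scene [(23, 148.3, 0.0748), (24, -149.3, 0.0763), (27, 88.0, 0.0777), (24, -88.5, 0.0777), (29, 29.0, 0.0803), (29, -29.0, 0.08)] mod60 [28.3, 30.7, 28.0, 31.5, 29.0, 31.0]
wrist [(285, 89.1, 0.0804)] mod60 [29.1]
top bar ((669.6510009765625, 215.15145874023438), (14.726340293884277, 55.54124069213867), 60.583614349365234)
scene bar ((671.2083740234375, 215.79412841796875), (13.837098121643066, 57.54856491088867), 60.10564422607422)
wrist bar ((669.6107177734375, 216.78155517578125), (14.602624893188477, 56.04048538208008), 60.19636917114258)
```

View pics/f.png

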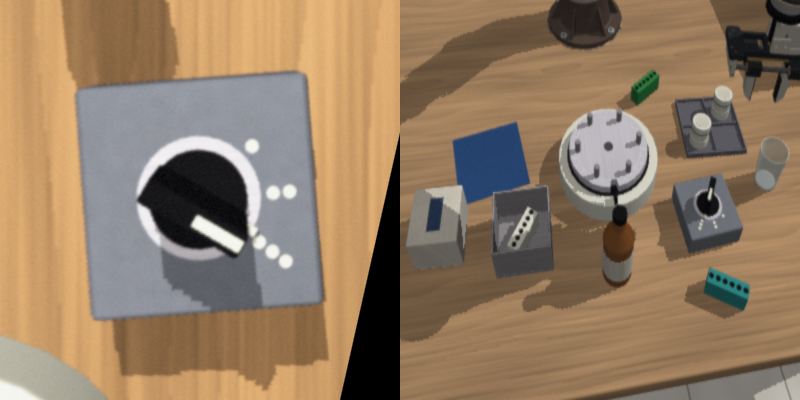

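The pointer rests at −30°, about 6° short of the three-pip direction (−36°), so it did not snap fully home. I'll nudge the pointer end clockwise with closed fingers.

```bash
python3 -c "
from h import *
print(row(.7053,.2372,.14,-112),row(.7053,.2372,.062,-112))"
```

```text
[56.0, -98.0, 110.0, -0.0, 0.002, 0.163] [56.0, -98.0, 188.0, -0.0, 0.002, 0.163]
```

play_rows([
  [-1,28,-40,20,0,0,0.08],
  [-1,50,-80,50,0,0,0.16],
  [-1,56,-98,90,0,0,0.163],
  [-1,56,-98,110,0,0,0.163],
  [-1,56,-98,110,0,0,0.163],
  [-1,56,-98,110,0,0,0.163],
  [-1,56,-98,110,0,0,0.163],
  [-1,56,-98,150,0,0,0.163],
  [-1,56,-98,187,0,0,0.163],
  [-1,56,-98,187,0,0,0.163],
])

```text
clock: 37.1
position: [0.702, 0.237, 0.0597]
ee_rot: [1.755, -2.6, -0.004]
force: [-0.1, -0.5, -1.4]
width: 0.002
```

```bash
cat > bar.py <<'E'
from m import *
st()
n=np.array([.5,.866]); p=np.array(arm.observe()["position"])[:2]-[.67,.2155]
print("along bar %.4f normal %.4f"%(p@[.866,-.5],p@n))
for c in ("top","scene","wrist"):
    w=cloud(arm.get_image(c)); m=(np.hypot(w[...,0]-.67,w[...,1]-.2155)<.031)&(w[...,2]>.085)&(w[...,2]<.096)
    if m.sum()>20:
        r=cv2.minAreaRect(w[m][:,:2].astype(np.float32)*1000); print(c,"bar",np.round(r[0],1),np.round(r[1],1),round(r[2],1))
E
python3 bar.py; python3 -c "
from h import *
for k in (28,26,24,22,20): print(k,row(.67+.0173+.5*k/1e3,.2155-.010+.866*k/1e3,.062,-112))"
```

```text
t37.10 p [0.702  0.237  0.0597] yawx -111.9 z [-0.005 -0.001 -1.   ] F [-0.1 -0.5 -1.4] w 0.002 q [-0.29  0.78 -0.18  1.39  0.15  0.99 -2.46]
along bar 0.0170 normal 0.0346
scene bar [677.5 211.7] [13.6 42.2] 62.4
28 [10.0, 1.0, 4.0, -0.002, 0.004, 0.0]
26 [12.0, 2.0, 4.0, -0.002, 0.004, 0.0]
24 [14.0, 2.0, 4.0, -0.002, 0.004, 0.0]
22 [16.0, 2.0, 4.0, -0.002, 0.004, 0.0]
20 [18.0, 2.0, 4.0, -0.002, 0.004, 0.0]
```

play_rows([
  [-1,5,0,0,0,0,0],
  [-1,8,0,0,0,0,0],
  [-1,10,0,0,0,0,0],
  [-1,11,0,0,0,0,0],
  [-1,11,0,0,0,0,0],
])

```text
clock: 37.75
position: [0.7024, 0.2282, 0.0665]
ee_rot: [-1.754, 2.6, 0.0]
force: [0.7, 0.0, 0.5]
width: 0.003
```

```bash
python3 bar.py
```

```text
t37.75 p [0.7024 0.2282 0.0665] yawx -112.0 z [ 0.005  0.003 -1.   ] F [0.7 0.  0.5] w 0.003 q [-0.28  0.76 -0.19  1.41  0.15  0.98 -2.45]
along bar 0.0217 normal 0.0272
scene bar [676.5 206.5] [14.5 41.1] 81.5
```

play_rows([
  [-1,1.5,0,2,0,0,0],
  [-1,3,0,3,0,0,0],
  [-1,4,0,3,0,0,0],
  [-1,4,0,3,0,0,0],
])

```text
clock: 38.3
position: [0.7014, 0.2268, 0.0636]
ee_rot: [-1.754, 2.596, 0.003]
force: [3.4, 5.4, 1.2]
width: 0.006
```

```bash
python3 bar.py
```

```text
t38.30 p [0.7014 0.2268 0.0636] yawx -111.9 z [ 0.006  0.006 -1.   ] F [3.4 5.4 1.2] w 0.006 q [-0.28  0.76 -0.19  1.41  0.15  0.97 -2.45]
along bar 0.0215 normal 0.0255
scene bar [682.1 208.8] [15.7 30.5] 54.5
```

play_rows([
  [-1,1,0,0,0,0,0],
  [-1,2,0,0,0,0,0],
  [-1,2.5,0,0,0,0,0],
  [-1,2.5,0,0,0,0,0],
])

```text
clock: 38.85
position: [0.7013, 0.2267, 0.0638]
ee_rot: [-1.753, 2.593, 0.005]
force: [5.3, 6.7, -2.1]
width: 0.005
```

```bash
python3 bar.py
```

```text
t38.85 p [0.7013 0.2267 0.0638] yawx -111.9 z [ 0.008  0.009 -1.   ] F [ 5.3  6.7 -2.1] w 0.005 q [-0.27  0.76 -0.19  1.42  0.15  0.97 -2.45]
along bar 0.0215 normal 0.0253
scene bar [682.2 207.6] [13.7 31. ] 52.8
```

play_rows([
  [-1,-8,0,0,0,0,0],
  [-1,-12,0,-20,0,0,0],
  [-1,-12,0,-70,0,0,0],
  [-1,-12,0,-120,0,0,0],
  [-1,-12,90,-140,0,0,0],
  [-1,-12,90,-140,0,0,0],
  [-1,-12,90,-140,0,0,0],
])

```text
clock: 39.7
position: [0.6157, 0.2747, 0.2056]
ee_rot: [-1.762, 2.587, 0.009]
force: [-0.6, 0.7, 0.5]
width: 0.006
```

```bash
python3 bar.py
python3 - <<'E'
from h import *
d=arm.get_image("wrist"); o=ortho(d,.67,.2155,.092,.06,480); cv2.imwrite("pics/g.png",o)
E
```

```text
t39.70 p [0.6157 0.2747 0.2056] yawx -111.5 z [ 0.006  0.012 -1.   ] F [-0.6  0.7  0.5] w 0.006 q [-0.35  0.54 -0.22  1.46  0.12  1.14 -2.54]
along bar -0.0766 normal 0.0241
top bar [670. 216.] [15.5 55.8] 54.4
scene bar [670.6 216.5] [13.8 56.9] 53.8
wrist bar [669.3 216.9] [14.2 56. ] 54.0
```

The bar now lies at −36° in all three cameras, which is the run detent. One last check, then I hand in.

```bash
python3 pots.py; python3 studs.py | head -1
python3 - <<'E'
from h import *
d=arm.get_image("top"); print("notch",dark(d,.087,.097,-12,12),"ridge",dark(d,.107,.122,-15,15))
for n in ("cartridge_c","bottle","glove_box","beaker"):
    for r in arm.look_for(d,n)[:3]:
        b=np.array(r["box"])*[640,480,640,480]; print(n,round(r["score"],2),world(d,b[0]+b[2]/2,b[1]+b[3]/2).round(3))
print(arm.sign_off())
E
```

```text
t39.90 p [0.6217 0.2688 0.203 ] yawx -111.9 z [ 0.008  0.008 -1.   ] F [0.2 0.7 0.2] w 0.004 q [-0.35  0.55 -0.22  1.46  0.12  1.14 -2.54]
scene 119 [array([407.9, 341.7]), np.float64(24.1)] 0.0609
scene 236 [array([476.7, 257.1]), np.float64(27.0)] 0.062
top [(39, 30.1, 0.0778), (37, -30.2, 0.077), (39, -90.3, 0.0776), (34, 90.3, 0.0778), (36, 149.9, 0.0779), (37, -150.2, 0.0778)] mod60 [30.1, 29.8, 29.7, 30.3, 29.9, 29.8]
notch (np.int64(37), np.float64(1.6216216216216217)) ridge (np.int64(110), np.float64(0.0))
cartridge_c 0.81 [ 0.651 -0.217  0.046]
cartridge_c 0.57 [0.818 0.208 0.044]
bottle 0.75 [ 0.727 -0.014  0.126]
glove_box 0.97 [ 0.622 -0.404  0.075]
the job is handed in; nothing more can be done
None
```

The job is done and handed in at about 40 s on the robot's clock; no verdict was reported.

**What was done, in order**
- Turned the selector to one pip (load).
- Dropped the white used cartridge into the waste bin.
- Turned the carousel clockwise until the notch faced the ridge.
- Stood both pots (only two were present) upright in opposite cells of the tray.
- Turned the selector to three pips (run).

**Last checks**
- **Selector:** the bar lies at −36° in all three cameras, which matches run (about +0.70 rad).
- **Carousel:** the stud angles put the notch within about 0.3° of the ridge. The final direct reading of the notch gave 1.6°, but it rested on only 37 dark pixels. Earlier readings, with 483 and 628 pixels, gave 0.4°.
- **Pots:** their tops are at about 61–62 mm, which is right for standing on the tray floor, and they are about 3 mm or less from the cell centres.
- **Cartridge:** it lies in the bin.
- **Bystanders:** the bottle and glove box have not moved. The beaker gave no result in the last network check, but it stood in its place in the last scene picture viewed.

**What went wrong and was mended**
- The first pot grasp came up empty because I lifted before the jaws had closed. The pot was not disturbed, and the second grasp held.
- The knob stopped about 6° short of run after the first release, so I nudged it home with the closed fingers.

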